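Pack battery modules in a transport cassette and shim them tight

ROBOT

A 6-joint arm with a two-finger parallel gripper is mounted at the origin on the work surface. World frame = base frame: x ahead of the robot, y to its left, z up, the work surface at z = 0. Lengths are in mm, angles in rad, forces in N, time in s.
With the tool pointing down it reaches from about 375 to 900 mm from the base axis. Payload 3.1 kg.
Tool frame: the origin (TCP) lies at the very end of the fingers, on their centre line; the grasp point (between the pads) lies 19 mm behind it; z points along the fingers, y is the line along which they close (so a half turn about z gives the same grasp; the last joint's range is limited). The gripper opens to 87 mm and grips with 3 to 60 N. Pads are 19 mm wide; open, the fingers measure 117 mm over their backs; the gripper's body (75 mm by 190 mm) begins 51 mm behind the grasp point.
Start: joints at [1, 0.527, 1.433, -0, 1.181, -0.178], TCP at [239.194, 577.393, 222.548] pointing down, gripper open.
Joint ranges: [-3.08, 3.08], [-0.75, 2.2], [0.22, 2.44], [-1.43, 4.57], [0, 2.65], [-2.85, 2.85]. Speed limits (rad/s): [2.79, 2.79, 3.14, 3.14, 3.14, 3.14].

INTERFACE

Orientations are given as a unit quaternion [w, x, y, z].
In Python, from workcell import robot gives the robot as it stands.
- The arm moves only by the tool play_rows, never from a script. Its argument "deltas" is a list of rows, each a list of 3 entries, a list of its own where there are three numbers: the shift along the tool's x, y, z in mm, then the turn, a rotation vector about the tool's x, y, z in rad, then the opening, from -1 (shut) to 1 (fully open), so that 0 is half open. In form: [[[x, y, z], [rx, ry, rz], gripper], ...]. A call has 1 to 20 rows; each row is the pose to reach, as a shift and turn from the pose commanded when the call began, along the tool's axes at that moment; what a row does not reach only later rows make up. A row lasts 1/10 s, in which the tool goes at most 50 mm and 8.59 degrees, less where a joint would pass 70% of its speed; a pose out of reach is approached as far as the arm can. A call with a gripper value outside its range is refused whole. The fingers move at their own pace and stop on an object; "squeeze" is the grip in N (left out, the last holds). Time passes only in rows, so rows that repeat a pose let the fingers close. It gives the time, the measured TCP pose, the force, the opening and the grip force at its end, in the units of the state.
- robot.get_state(): the state, without advancing time (a new reading comes with each control period).
- robot.snapshot(name): name is "scene" or "top"; returns a dict with "pixels" (420x560x3 uint8, red, green, blue), "K" (3x3 intrinsics, pixels), "dist_coeffs" ([k1, k2, p1, p2, k3] as OpenCV has them; the pictures are not rectified), "rvec" (rotation vector, rad) and "tvec" (3), from world to camera coordinates, as OpenCV has them. Camera axes: x right, y down, z forward; pixel columns grow to the right and rows downward; lengths in mm; the calibration is good to about 2 mm. A picture is of the moment at which its call begins. There is no depth.
- robot.finish_job(): hands the job in; it is judged then, once.
The state is a dict: "time": time; "joint_positions": joint angles; "joint_vel": joint speeds; "effort": joint torques, N m; "ee_pos": TCP position; "eef_rot": TCP orientation; "contact_force": force on the tool from outside, world axes, zero at the start; "ft_torque": the same for the moment, N m; "grip_width": opening from 0.0 (shut) to 1.0 (fully open); "grasp_force": force on a finger pad.
Only numpy, scipy, OpenCV 4.12 (cv2) and the standard library are available. Lean on these libraries where they do the work, as an engineer would, in place of code of your own. Each camera call takes 0.05 s, during which the arm holds its last target. There are 200 camera calls.

TASK

Pack the used laptop battery modules for shipping: swing the cassette's retaining bar fully open, lay every battery module on the bench (two or three of them) flat in the cassette, one on another, and only then lay aluminium spacer plates on top, choosing those that bring the stack to 66 mm above the cassette floor, which just clears the bar. Swing the bar fully closed over the stack, with the plates you do not need left out of the cassette. Leave the laptop shell, the screwdriver and the pliers where they are.

Things in the scene. Friction and masses are not known exactly. Their poses are not given: they have to be found in the camera images.
- cassette: steel cassette fixed to the bench: base plate 190 x 100 x 8 mm (its x from -70 to +120) and four angle uprights, tops 70 mm above the bench, enclosing 94 mm (x) by 50 mm (y) about its origin; each covers 19 mm of the outer corner, so the middle 66 mm of the long sides is open for fingers. Origin at bench level mid-space. Pivot post of the bar (26 mm thick) at its x = +85 mm
- cassette_floor (a point): middle of the enclosed space, on the upper face of the base plate (8 mm above the bench); same axes as the cassette. Things are stacked from here
- bar (a joint): retaining bar swivelling level between stops: 0 = closed, over the space, pointing along the cassette's -x; 1.571 rad = open, along the cassette's -y; grows anticlockwise from above. Stays where left; about 1 N at the peg moves it. 22 mm wide, 10 thick, reaches 93 mm from the pivot; underside 69 mm above the cassette floor (77 above the bench), so a higher stack blocks it
- bar_peg (a point): top centre of the round upright finger peg on the bar, 18 mm across and 40 mm tall, 75 mm from the pivot axis; its top is 127 mm above the bench
- bar_pivot (a point): point on the bar's pivot axis, 77 mm above the bench
- module_a: battery module, grey plastic brick 80 (x) x 40 (y) x 12 mm (z) with a paper label and three brass contacts on top. Origin in the middle of its underside. Lies flat, label up, on the robot's left of the bench; may be absent
- module_b: battery module, grey plastic brick 80 (x) x 40 (y) x 12 mm (z) with a paper label and three brass contacts on top. Origin in the middle of its underside. Lies flat, label up, on the robot's left of the bench; may be absent
- module_c: battery module, grey plastic brick 80 (x) x 40 (y) x 12 mm (z) with a paper label and three brass contacts on top. Origin in the middle of its underside. Lies flat, label up, on the robot's left of the bench; may be absent
- module_d: battery module, grey plastic brick 80 (x) x 40 (y) x 18 mm (z) with a paper label and three brass contacts on top; the one thicker module, with a black seam around its sides. Origin in the middle of its underside. Lies flat, label up, on the robot's left of the bench; may be absent
- spacer_thin_a: aluminium spacer plate 80 (x) x 40 (y) x 12 mm (z) with one dark hole in the middle. Origin in the middle of its underside. Lies flat on the robot's right of the bench
- spacer_thin_b: aluminium spacer plate 80 (x) x 40 (y) x 12 mm (z) with one dark hole in the middle. Origin in the middle of its underside. Lies flat on the robot's right of the bench
- spacer_thick_a: aluminium spacer plate 80 (x) x 40 (y) x 18 mm (z) with two dark holes. Origin in the middle of its underside. Lies flat on the robot's right of the bench
- spacer_thick_b: aluminium spacer plate 80 (x) x 40 (y) x 18 mm (z) with two dark holes. Origin in the middle of its underside. Lies flat on the robot's right of the bench
- laptop_shell: bystander: opened black laptop base 200 x 290 x 22 mm at the far left of the bench; origin at the centre of its underside
- driver: bystander: grey electric screwdriver, 230 mm long, lying beyond the cassette; origin under its body
- pliers: bystander: pliers with red grips, 165 mm long, at the far right; origin near the pivot
Mind the look-alikes: they are no part of the job. There is more than one size of the cassette; the job needs the larger.

How it is judged (in metres and radians):
On the way, in this order (a step that is already met when the one before it is completed fails the run):
1. the retaining bar is swung fully open (value of joint bar above 1.4 rad), for 0.2 s.
2. every battery module present lies flat in the cassette, and no spacer plate is in it yet (horizontal distance between each of module_a, module_b, module_c, module_d and cassette_floor below 0.012 m and z of module_a in the frame of cassette_floor between -0.004 and 0.036 m and angle between each of module_a, module_b, module_c, module_d's own z axis and vertical below 0.1 rad and z of module_b in the frame of cassette_floor between -0.004 and 0.036 m and z of module_c in the frame of cassette_floor between -0.004 and 0.036 m and z of module_d in the frame of cassette_floor between -0.004 and 0.036 m and horizontal distance between each of spacer_thin_a, spacer_thin_b, spacer_thick_a, spacer_thick_b and cassette_floor above 0.05 m), for 0.2 s.
3. spacer plates on the modules bring the stack to 66 mm above the cassette floor (((horizontal distance between spacer_thin_a and cassette_floor below 0.012 m and z of spacer_thin_a in the frame of cassette_floor between 0.0515 and 0.0565 m and angle between spacer_thin_a's own z axis and vertical below 0.08 rad) or (horizontal distance between spacer_thin_b and cassette_floor below 0.012 m and z of spacer_thin_b in the frame of cassette_floor between 0.0515 and 0.0565 m and angle between spacer_thin_b's own z axis and vertical below 0.08 rad) or (horizontal distance between spacer_thick_a and cassette_floor below 0.012 m and z of spacer_thick_a in the frame of cassette_floor between 0.0455 and 0.0505 m and angle between spacer_thick_a's own z axis and vertical below 0.08 rad) or (horizontal distance between spacer_thick_b and cassette_floor below 0.012 m and z of spacer_thick_b in the frame of cassette_floor between 0.0455 and 0.0505 m and angle between spacer_thick_b's own z axis and vertical below 0.08 rad))), for 0.2 s.
4. the bar is swung fully closed over the full stack (((horizontal distance between spacer_thin_a and cassette_floor below 0.012 m and z of spacer_thin_a in the frame of cassette_floor between 0.0515 and 0.0565 m and angle between spacer_thin_a's own z axis and vertical below 0.08 rad) or (horizontal distance between spacer_thin_b and cassette_floor below 0.012 m and z of spacer_thin_b in the frame of cassette_floor between 0.0515 and 0.0565 m and angle between spacer_thin_b's own z axis and vertical below 0.08 rad) or (horizontal distance between spacer_thick_a and cassette_floor below 0.012 m and z of spacer_thick_a in the frame of cassette_floor between 0.0455 and 0.0505 m and angle between spacer_thick_a's own z axis and vertical below 0.08 rad) or (horizontal distance between spacer_thick_b and cassette_floor below 0.012 m and z of spacer_thick_b in the frame of cassette_floor between 0.0455 and 0.0505 m and angle between spacer_thick_b's own z axis and vertical below 0.08 rad)) and value of joint bar below 0.1 rad), for 0.2 s.
At the end, for the whole second after the job is handed in: Every module present lies flat in the cassette within 12 mm of its middle; the topmost spacer plate lies flat, its upper face 66 mm (+-2.5 mm) above the cassette floor; the bar is closed (below 0.1 rad); all at rest; laptop shell, screwdriver and pliers moved under 30 mm (all of step 4 and horizontal distance between each of module_a, module_b, module_c, module_d and cassette_floor below 0.012 m and z of module_a in the frame of cassette_floor between -0.004 and 0.056 m and angle between each of module_a, module_b, module_c, module_d's own z axis and vertical below 0.1 rad and z of module_b in the frame of cassette_floor between -0.004 and 0.056 m and z of module_c in the frame of cassette_floor between -0.004 and 0.056 m and z of module_d in the frame of cassette_floor between -0.004 and 0.056 m and linear speed of each of module_a, module_b, module_c, module_d, spacer_thin_a, spacer_thin_b, spacer_thick_a, spacer_thick_b below 0.02 m/s); the robot touches nothing.
It fails at once if the laptop shell, the screwdriver or the pliers are moved more than 30 mm (distance of any of laptop_shell, driver, pliers from where it was at the start of the episode above 0.03 m).
Of module_a, module_b, module_c, module_d only 2 to 3 are there at a start; the rules pass over those that are not, and their reading is None.
At some moment in a run one of module_a, module_b, module_c, module_d, spacer_thin_a, spacer_thin_b, spacer_thick_a, spacer_thick_b may be knocked a few centimetres aside while the robot is not near it.
Once in a run the grip may slacken for a moment while it holds something.
It also fails if it takes over 208 s, if anything falls off the work surface, if the arm or the gripper's body presses on something with over 40 N, if the wrist force passes 120 N, or if a joint passes its speed limit or range.

## Working session

There is one attempt and no reset: what is moved stays moved. The work goes in short steps, Python scripts to look and compute and a tool call to move; the robot and the scene stay as the last step left them, time stands still between calls to the robot, and variables do not carry over. Pictures are saved under pics/ and viewed, at most 14 in all, crops included, and the job is handed in when it is done.

Besides the shell and the picture viewer there is one more tool, called after ">>>" by a JSON object that holds its "method" and its "body", one argument or row to a line. play_rows: Moves the arm, as the interface text tells. Its arguments: {"type":"object","properties":{"deltas":{"type":"array"},"squeeze":{"type":"number"}},"required":["deltas"]}

```bash
mkdir -p pics; python3 - <<'E'
from workcell import robot
import cv2,pickle
for n in("top","scene"):
    s=robot.snapshot(n); pickle.dump(s,open(f"{n}.pkl","wb"))
    cv2.imwrite(f"pics/{n}0.png",cv2.resize(s["pixels"][:,:,::-1],(800,600),interpolation=cv2.INTER_CUBIC))
    print(n,s["K"],s["dist_coeffs"],s["rvec"],s["tvec"])
print(robot.get_state())
E
```

```text
top [[453.63878318   0.         278.69488448]
 [  0.         453.63878318 211.46359343]
 [  0.           0.           1.        ]] [-0.10306695  0.          0.          0.          0.        ] [ 2.13832464 -2.1576259   0.20165693] [  -5.89109973  580.49949971 1111.30412431]
scene [[517.17783788   0.         277.76800822]
 [  0.         517.17783788 201.49699239]
 [  0.           0.           1.        ]] [-0.19539981  0.          0.          0.          0.        ] [ 2.14981662  0.89816313 -0.43257747] [-401.49854848 -181.61754968 1857.83152088]
{'time': 0.1, 'joint_positions': array([ 9.99515267e-01,  5.28398165e-01,  1.43377439e+00, -7.72092330e-06,
        1.18139891e+00, -1.78497218e-01]), 'joint_vel': array([-0.00050151, -0.00198187, -0.00286529, -0.00058399,  0.00036445,
        0.00093158]), 'effort': array([-3.81987229e-04, -4.40984881e+01, -1.77150124e+01,  6.34642085e-02,
        5.34262578e-02, -5.18175898e-05]), 'ee_pos': array([238.83616236, 576.85056288, 221.65408122]), 'eef_rot': array([-3.58967324e-04,  1.95130351e-01,  9.80776818e-01, -9.21995231e-04]), 'contact_force': array([-0.71382597,  0.32449699,  0.1602939 ]), 'ft_torque': array([ 0.01462245, -0.0128514 , -0.01493842]), 'grasp_force': 0.0, 'grip_width': 0.9973909669619071}
```

View pics/top0.png

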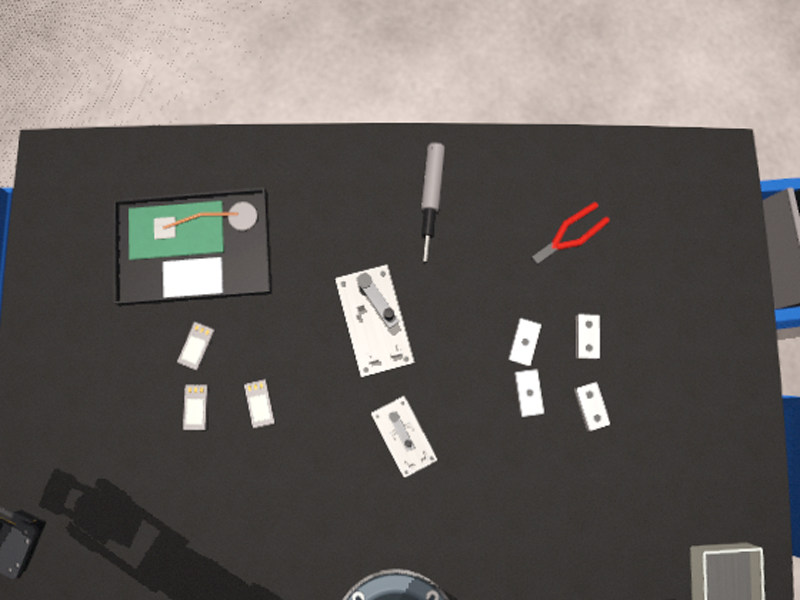

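View pics/scene0.png

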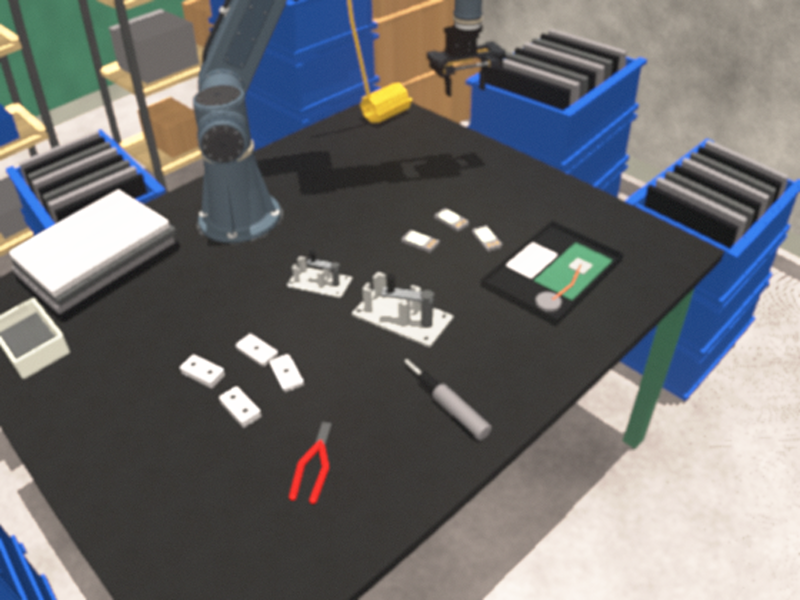

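The two cassettes in the top view are at (375,320) and (404,437). The first is larger and has the longer plate, so it fits. There are three modules at left, (196,345), (195,407) and (259,403), and four spacers at right. I'll check these in enlarged crops.

```bash
cat > h.py <<'E'
import numpy as np,cv2,pickle
from workcell import robot
def snap(n):
    s=robot.snapshot(n); pickle.dump(s,open(f"{n}.pkl","wb")); return s
def load(n): return pickle.load(open(f"{n}.pkl","rb"))
def ray(s,uv,z):
    uv=np.array(uv,float).reshape(-1,1,2)
    n=cv2.undistortPoints(uv,s["K"],s["dist_coeffs"]).reshape(-1,2)
    R=cv2.Rodrigues(s["rvec"])[0]; C=-R.T@np.ravel(s["tvec"])
    d=np.c_[n,np.ones(len(n))]@R
    return C+d*((z-C[2])/d[:,2])[:,None]
def proj(s,P):
    return cv2.projectPoints(np.array(P,float).reshape(-1,1,3),s["rvec"],np.ravel(s["tvec"]),s["K"],s["dist_coeffs"])[0].reshape(-1,2)
def crop(s,x,y,w,h,k):
    return cv2.resize(s["pixels"][y:y+h,x:x+w,::-1],None,fx=k,fy=k,interpolation=cv2.INTER_CUBIC)
E
python3 - <<'E'
from h import *
t=load("top");s=load("scene")
# top row: cassettes, spacers(top)
a=crop(t,225,175,90,100+65,3.6)  # cassettes
b=crop(t,115,215,85,95,3.1)
c=crop(t,345,210,90,100,3.0)
im=np.zeros((600,800,3),np.uint8)
im[:a.shape[0],:a.shape[1]]=a
im[:b.shape[0],330:330+b.shape[1]]=b
im[300:300+c.shape[0],330:330+c.shape[1]]=c
cv2.imwrite("pics/c1.png",im)
im=np.zeros((600,800,3),np.uint8)
a=crop(s,240,180,80,65,5); b=crop(s,275,140,80,40,5); c=crop(s,120,225,100,80,4)
im[:325,:400]=a; im[:200,400:]=b; im[270:590,400:]=c
cv2.imwrite("pics/c2.png",im)
# segmentation of small parts
g=t["pixels"].max(2)
m=(g>95).astype(np.uint8)
n,l,st,ce=cv2.connectedComponentsWithStats(m)
for i in range(1,n):
    if 150<st[i,4]<6000 and 200<ce[i][1]<345:
        cn=cv2.findContours((l==i).astype(np.uint8),0,2)[0][0]
        r=cv2.minAreaRect(cn)
        p=ray(t,r[0],12)[0]; 
        bx=ray(t,cv2.boxPoints(r),12); e=[bx[1]-bx[0],bx[2]-bx[1]]; L=[np.linalg.norm(v[:2]) for v in e]; v=e[int(np.argmax(L))]
        print(st[i,4],np.round(r[0],1),np.round(p[:2]),np.round(L,1),round(np.degrees(np.arctan2(v[1],v[0]))%180,1))
E
```

```text
2767 [261.6 223.9] [554.  33.] [104.4 191. ] 14.5
970 [550.5 246. ] [ 485. -759.] [ 52.4 178. ] 174.0
530 [411.  234.5] [ 522. -363.] [43.8 83. ] 176.6
514 [367.1 238.8] [ 512. -244.] [83.9 43.6] 162.3
494 [136.5 241.6] [509. 361.] [82.3 42.5] 159.0
535 [370.3 274.6] [ 418. -249.] [44.  83.9] 6.4
506 [181.  282.1] [404. 241.] [40.6 83.1] 12.2
555 [414.2 284.1] [ 391. -364.] [47.1 82.7] 16.2
505 [136.  284.5] [398. 358.] [42.  79.4] 1.5
1425 [282.6 305.2] [343. -19.] [ 71.2 131.9] 26.0
```

View pics/c1.png

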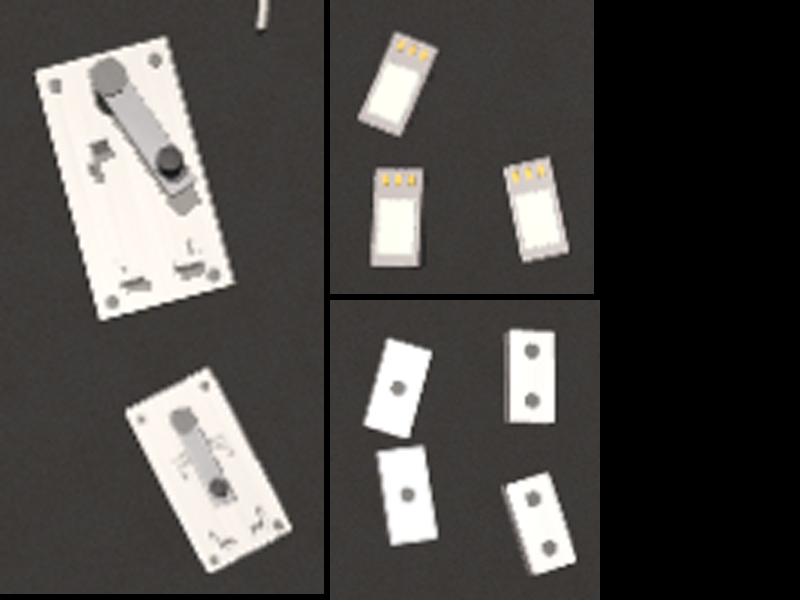

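View pics/c2.png

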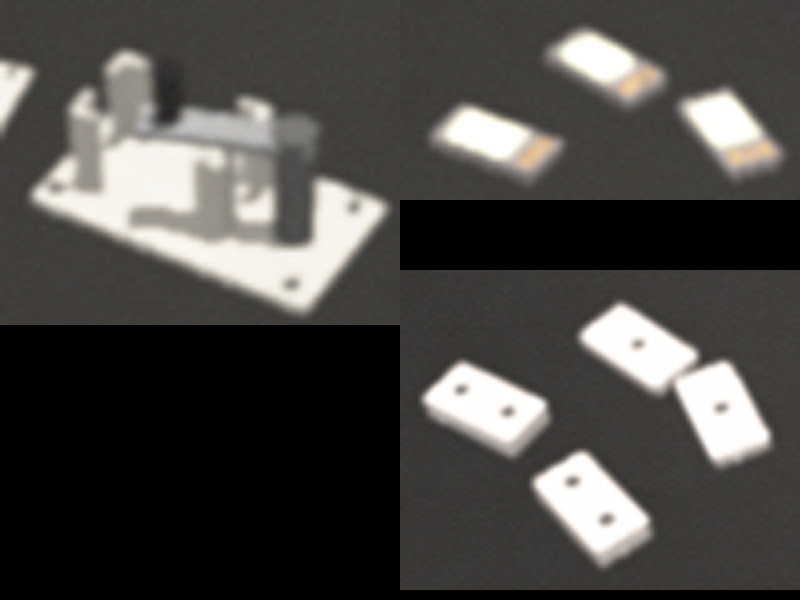

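The crops confirm the larger cassette at full-res (262,224): its plate measures about 190x100. Its pivot is at crop (108,75) and its peg at (170,160), so the bar is partly open. The smaller one at (283,305) is the look-alike. All three modules look 12 mm thick with no seam. The thin spacers have one hole and sit at (367,239) and (370,275); the thick ones have two, at (411,234) and (414,284). Next I'll fit the poses.

```bash
cat >> h.py <<'E'
from scipy.spatial.transform import Rotation as Ro
def rz(a): return np.array([[np.cos(a),-np.sin(a)],[np.sin(a),np.cos(a)]])
def go(*targets):
    """targets (x,y,z,psi_deg of tool x); prints shift/turn from the measured pose"""
    st=robot.get_state(); w=st["eef_rot"]; R0=Ro.from_quat([w[1],w[2],w[3],w[0]])
    X=R0.as_matrix()[:,0]; psi0=np.degrees(np.arctan2(X[1],X[0]))
    print("t",st["time"],"at",np.round(st["ee_pos"],1),"psi",round(psi0%360,1),"F",np.round(st["contact_force"],1),"w",round(st["grip_width"]*87,1),"gf",round(st["grasp_force"],1),"q6",round(st["joint_positions"][5],2))
    for x,y,z,p in targets:
        p=np.radians(p); T=np.array([[np.cos(p),np.sin(p),0],[np.sin(p),-np.cos(p),0],[0,0,-1]])
        print(np.round(R0.inv().apply(np.array([x,y,z])-st["ee_pos"]),1),np.round((R0.inv()*Ro.from_matrix(T)).as_rotvec(),3))
E
python3 - <<'E'
from h import *
from scipy.optimize import least_squares
t=load("top");s=load("scene")
g=t["pixels"].max(2); m=(g>95).astype(np.uint8)
n,l,st,ce=cv2.connectedComponentsWithStats(m); i=l[224,262]
if i==0: i=l[230,255]
# cassette corners read from crop
c=np.array([[36,70],[166,37],[235,283],[102,321]])/3.6+[225,175]
P=np.array([[120,50],[120,-50],[-70,-50],[-70,50]])
W=ray(t,c,8)[:,:2]
f=lambda q:((P@rz(q[2]).T+q[:2])-W).ravel()
r=least_squares(f,[530,27,0.25]); print("cassette",r.x[:2],np.degrees(r.x[2]),np.round(r.fun,1))
O=r.x[:2];a=r.x[2]
piv=O+rz(a)@[85,0]; 
print("piv model",piv,"seen",ray(t,np.array([108,75])/3.6+[225,175],87)[0])
peg=ray(t,np.array([170,158])/3.6+[225,175],127)[0]; d=peg[:2]-piv
print("peg",peg,np.linalg.norm(d),"bar",((np.arctan2(d[1],d[0])-a-np.pi)+np.pi)%(2*np.pi)-np.pi)
# scene check of cassette
cc=np.array([[32,195],[388,208],[305,314]])/5+[240,180]
print("scene plate",np.round((ray(s,cc,8)[:,:2]-O)@rz(a),1))
print("scene peg",ray(s,np.array([168,66])/5+[240,180],127)[0])
# parts: fit silhouettes
for nm,u,v,h in[("m1",136,242,12),("m2",136,284,12),("m3",181,282,12),("thinFar",367,239,12),("thinNear",370,280,12),("thkFar",411,234,18),("thkNear",414,284,18)]:
    mm=(l==l[v,u]).astype(np.uint8)
    rr=cv2.minAreaRect(cv2.findContours(mm,0,2)[0][0]); p0=ray(t,rr[0],h)[0]
    bx=ray(t,cv2.boxPoints(rr),h);e=[bx[1]-bx[0],bx[2]-bx[1]];vv=max(e,key=np.linalg.norm);th0=np.arctan2(vv[1],vv[0])
    ys,xs=np.mgrid[v-40:v+40,u-40:u+40]; tgt=mm[v-40:v+40,u-40:u+40].astype(float)
    def res(q):
        B=np.array([[x,y]for x in(-40,40)for y in(-20,20)])@rz(q[2]).T+q[:2]
        Q=proj(t,np.r_[np.c_[B,np.zeros(4)],np.c_[B,np.full(4,h)]])
        hu=cv2.convexHull(((Q-[u-40,v-40]+.5)*4).astype(np.float32)).round().astype(np.int32)
        I=np.zeros((320,320),np.uint8);cv2.fillConvexPoly(I,hu,1)
        return np.abs(cv2.resize(I.astype(np.float32),(80,80),interpolation=cv2.INTER_AREA)-tgt).sum()
    from scipy.optimize import minimize
    b=minimize(res,[p0[0],p0[1],th0],method="Nelder-Mead",options=dict(initial_simplex=np.array([p0[0],p0[1],th0])+np.array([[0,0,0],[3,0,0],[0,3,0],[0,0,.06]])))
    print(nm,np.round(b.x[:2],1),round(np.degrees(b.x[2])%180,1),round(b.fun,1))
E
```

```text
cassette [529.67983352  24.83801338] 14.763869260729374 [-0.5  0.3  0.7 -0.3 -0.6 -0.2  0.4  0.2]
piv model [611.87349737  46.49907576] seen [613.5783049   48.20688811  87.        ]
peg [549.65952936   6.48683121 127.        ] 73.96997721822545 bar 0.313858937031533
scene plate [[-63.9 -49.3]
 [128.6  48.1]
 [128.6 -54.2]]
scene peg [555.29615098   7.74170443 127.        ]
m1 [510.  362.5] 158.6 35.2
m2 [398.  360.4] 179.5 34.7
m3 [403.9 242.8] 12.2 34.2
thinFar [ 512.8 -244.8] 162.7 25.1
thinNear [ 418.1 -249.6] 6.6 33.1
thkFar [ 521.1 -363.1] 177.0 6.6
thkNear [ 391.9 -365.1] 16.3 27.0
```

```bash
python3 -c "
from h import *
go((551.5,7.5,222,32.8),(551.5,7.5,97,32.8))"
```

```text
t 0.1 at [238.8 576.9 221.7] psi 157.5 F [-0.7  0.3  0.2] w 86.8 gf 0.0 q6 -0.18
[-5.068e+02 -4.063e+02  3.000e-01] [-1.000e-03  2.000e-03  2.176e+00]
[-506.8 -406.1  125.3] [-1.000e-03  2.000e-03  2.176e+00]
```

>>> {"method": "play_rows", "body": {
  "deltas": [
    [[-507,-406,0],[0,0,2.176],0.4],
    [[-507,-406,0],[0,0,2.176],0.4],
    [[-507,-406,0],[0,0,2.176],0.4],
    [[-507,-406,0],[0,0,2.176],0.4],
    [[-507,-406,0],[0,0,2.176],0.4],
    [[-507,-406,0],[0,0,2.176],0.4],
    [[-507,-406,0],[0,0,2.176],0.4],
    [[-507,-406,0],[0,0,2.176],0.4],
    [[-507,-406,0],[0,0,2.176],0.4],
    [[-507,-406,0],[0,0,2.176],0.4],
    [[-507,-406,0],[0,0,2.176],0.4],
    [[-507,-406,0],[0,0,2.176],0.4],
    [[-507,-406,0],[0,0,2.176],0.4],
    [[-507,-406,0],[0,0,2.176],0.4],
    [[-507,-406,0],[0,0,2.176],0.4],
    [[-507,-406,0],[0,0,2.176],0.4],
    [[-507,-406,0],[0,0,2.176],0.4],
    [[-507,-406,0],[0,0,2.176],0.4],
    [[-507,-406,0],[0,0,2.176],0.4],
    [[-507,-406,0],[0,0,2.176],0.4]
  ],
  "squeeze": 8
}}

```text
time: 2.1
ee_pos: [552.1, 8.6, 222.6]
eef_rot: [0.0, 0.959, 0.283, 0.0]
contact_force: [-1.2, -0.9, -0.7]
grip_width: 0.704
grasp_force: 0.0
```

```bash
python3 -c "
from h import *
s=snap('top')
im=crop(s,215,170,100,75,8)
cv2.imwrite('pics/p1.png',im)
go((551.5,7.5,222,32.8),(551.5,7.5,97,32.8))"
```

```text
t 2.15 at [552.1   8.5 222.6] psi 32.9 F [-0.3 -0.9  0.1] w 61.1 gf 0.0 q6 0.81
[-1.1  0.5  0.6] [ 0.    -0.     0.001]
[ -1.1   0.5 125.6] [ 0.    -0.     0.001]
```

View pics/p1.png

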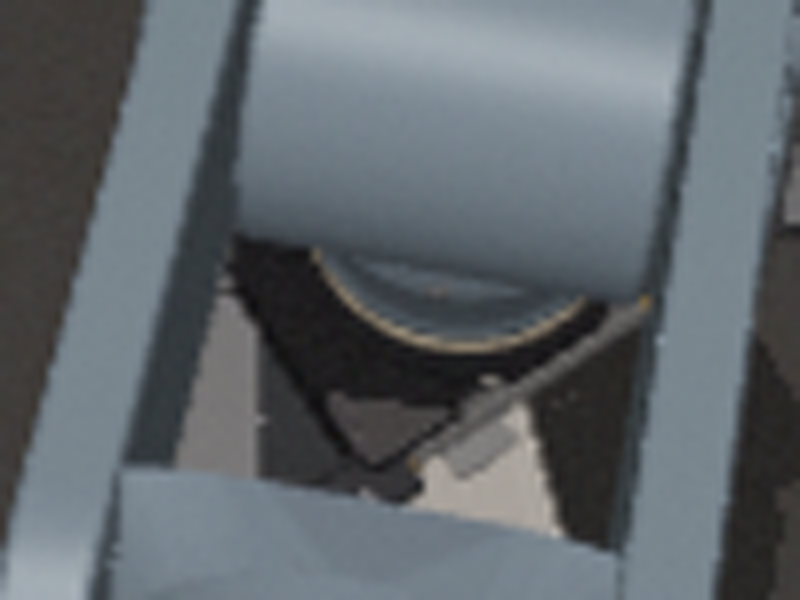

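The arm hides the peg (picture is mostly upper arm). I'll descend and grip gently, with force feedback.

>>> {"method": "play_rows", "body": {
  "deltas": [
    [[-1,0,25],[0,0,0],0.4],
    [[-1,0,50],[0,0,0],0.4],
    [[-1,0,75],[0,0,0],0.4],
    [[-1,0,90],[0,0,0],0.4],
    [[-1,0,105],[0,0,0],0.4],
    [[-1,0,115],[0,0,0],0.4],
    [[-1,0,125],[0,0,0],0.4],
    [[-1,0,125],[0,0,0],0.4],
    [[-1,0,125],[0,0,0],-0.8],
    [[-1,0,125],[0,0,0],-0.8],
    [[-1,0,125],[0,0,0],-0.8],
    [[-1,0,125],[0,0,0],-0.8],
    [[-1,0,125],[0,0,0],-0.8],
    [[-1,0,125],[0,0,0],-0.8],
    [[-1,0,125],[0,0,0],-0.8]
  ],
  "squeeze": 8
}}

```text
time: 3.65
ee_pos: [551.4, 7.6, 97.7]
eef_rot: [0.0, 0.959, 0.282, 0.0]
contact_force: [-0.2, -1.2, 1.0]
grip_width: 0.199
grasp_force: 8.0
```

```bash
python3 -c "
from h import *
O=np.array([531,26]);a=np.radians(14.8);pv=O+rz(a)@[85,0]
st=robot.get_state();p=st['ee_pos'][:2]-pv;print(np.linalg.norm(p),np.arctan2(p[1],p[0])-a+np.pi)
go(*[tuple(pv+75*np.array([np.cos(a+np.pi+t),np.sin(a+np.pi+t)]))+(97,np.degrees(a+t)) for t in np.linspace(.314,1.57,13)])"
```

```text
73.64078633488134 0.3170667101458431
t 3.65 at [551.4   7.6  97.7] psi 32.8 F [-0.2 -1.2  1. ] w 17.3 gf 8.0 q6 0.81
[-1.4 -0.2  0.7] [ 0. -0.  0.]
[-1.   7.6  0.7] [ 0.    -0.    -0.104]
[ 0.3 15.4  0.7] [ 0.    -0.    -0.209]
[ 2.3 22.9  0.7] [ 0.    -0.    -0.314]
[ 5.1 30.3  0.7] [ 0.    -0.    -0.418]
[ 8.7 37.3  0.7] [ 0.    -0.    -0.523]
[12.9 43.8  0.7] [ 0.    -0.    -0.628]
[17.9 49.9  0.7] [ 0.    -0.    -0.732]
[23.4 55.5  0.7] [ 0.    -0.    -0.837]
[29.5 60.4  0.7] [ 0.     0.    -0.942]
[36.1 64.7  0.7] [ 0.     0.    -1.046]
[43.1 68.3  0.7] [ 0.     0.    -1.151]
[50.4 71.1  0.7] [ 0.     0.    -1.256]
```

>>> {"method": "play_rows", "body": {
  "deltas": [
    [[-1,4,0],[0,0,-0.05],-0.8],
    [[-1,7.6,0],[0,0,-0.104],-0.8],
    [[0.3,15.4,0],[0,0,-0.209],-0.8],
    [[2.3,22.9,0],[0,0,-0.314],-0.8],
    [[5.1,30.3,0],[0,0,-0.418],-0.8],
    [[8.7,37.3,0],[0,0,-0.523],-0.8],
    [[12.9,43.8,0],[0,0,-0.628],-0.8],
    [[17.9,49.9,0],[0,0,-0.732],-0.8],
    [[23.4,55.5,0],[0,0,-0.837],-0.8],
    [[29.5,60.4,0],[0,0,-0.942],-0.8],
    [[36.1,64.7,0],[0,0,-1.046],-0.8],
    [[43.1,68.3,0],[0,0,-1.151],-0.8],
    [[46.8,69.8,0],[0,0,-1.205],-0.8],
    [[50.4,71.1,0],[0,0,-1.256],-0.8],
    [[50.4,71.1,0],[0,0,-1.256],-0.8],
    [[50.4,71.1,0],[0,0,-1.256],-0.8]
  ]
}}

```text
time: 5.25
ee_pos: [632.2, -24.5, 97.4]
eef_rot: [-0.0, 0.611, 0.792, 0.0]
contact_force: [0.6, 1.3, 0.4]
grip_width: 0.203
grasp_force: 8.0
```

```bash
python3 -c "
from h import *
O=np.array([531,26]);a=np.radians(14.8);pv=O+rz(a)@[85,0]
st=robot.get_state();p=st['ee_pos'][:2]-pv;print(np.linalg.norm(p),np.arctan2(p[1],p[0])-a+np.pi)
go()"
```

```text
74.69279687932806 1.5700408234618544
t 5.25 at [632.2 -24.5  97.4] psi 104.7 F [0.6 1.3 0.4] w 17.7 gf 8.0 q6 -0.47
```

>>> {"method": "play_rows", "body": {
  "deltas": [
    [[0,1,0],[0,0,0],-0.8],
    [[0,2,0],[0,0,0],-0.8],
    [[0,3,0],[0,0,0],-0.8],
    [[0,3,0],[0,0,0],-0.8]
  ]
}}

```text
time: 5.65
ee_pos: [633.5, -24.2, 97.3]
eef_rot: [-0.001, 0.61, 0.792, -0.001]
contact_force: [-5.0, -1.4, 2.1]
grip_width: 0.206
grasp_force: 8.0
```

```bash
python3 -c "
from h import *
O=np.array([531,26]);a=np.radians(14.8);pv=O+rz(a)@[85,0]
st=robot.get_state();p=st['ee_pos'][:2]-pv;print(np.linalg.norm(p),np.arctan2(p[1],p[0])-a+np.pi)
go()"
```

```text
74.7521080340738 1.58775569950487
t 5.65 at [633.5 -24.2  97.3] psi 104.8 F [-5.  -1.4  2.1] w 17.9 gf 8.0 q6 -0.47
```

```bash
cat >> h.py <<'E'
from scipy.optimize import minimize
def parts(h=12):
    """blob fit of all small plates in the top view, taking height h"""
    t=snap("top"); m=(t["pixels"].max(2)>95).astype(np.uint8)
    n,l,st,ce=cv2.connectedComponentsWithStats(m)
    for i in range(1,n):
        if not(350<st[i,4]<750): continue
        mm=(l==i).astype(np.uint8); u,v=ce[i].astype(int)
        if not(40<=v<380 and 40<=u<520): continue
        rr=cv2.minAreaRect(cv2.findContours(mm,0,2)[0][0]); p0=ray(t,rr[0],h)[0]
        bx=ray(t,cv2.boxPoints(rr),h);e=[bx[1]-bx[0],bx[2]-bx[1]];vv=max(e,key=np.linalg.norm);th=np.arctan2(vv[1],vv[0])
        tgt=mm[v-40:v+40,u-40:u+40].astype(float)
        def res(q):
            B=np.array([[x,y]for x in(-40,40)for y in(-20,20)])@rz(q[2]).T+q[:2]
            Q=proj(t,np.r_[np.c_[B,np.zeros(4)],np.c_[B,np.full(4,h)]])
            hu=cv2.convexHull(((Q-[u-40,v-40]+.5)*4).astype(np.float32)).round().astype(np.int32)
            I=np.zeros((320,320),np.uint8);cv2.fillConvexPoly(I,hu,1)
            return np.abs(cv2.resize(I.astype(np.float32),(80,80),interpolation=cv2.INTER_AREA)-tgt).sum()
        b=minimize(res,[p0[0],p0[1],th],method="Nelder-Mead",options=dict(initial_simplex=np.array([p0[0],p0[1],th])+np.array([[0,0,0],[3,0,0],[0,3,0],[0,0,.06]])))
        print(np.round(b.x[:2],1),round(np.degrees(b.x[2])%180,1),"res",round(b.fun,1),"px",(u,v))
E
```

>>> {"method": "play_rows", "body": {
  "deltas": [
    [[0,-1,0],[0,0,0],0.2],
    [[0,-1,0],[0,0,0],0.2],
    [[0,-1,0],[0,0,0],0.2],
    [[0,-1,-40],[0,0,0],0.4],
    [[0,-1,-80],[0,0,0],0.4],
    [[0,-1,-110],[0,0,0],0.4],
    [[0,-1,-110],[0,0,0],0.4]
  ]
}}

```text
time: 6.35
ee_pos: [638.3, -24.7, 213.2]
eef_rot: [0.006, 0.61, 0.792, 0.003]
contact_force: [0.1, -0.1, 0.3]
grip_width: 0.685
grasp_force: 0.0
```

```bash
python3 -c "
from h import *
parts()
go((403.9,242.8,150,192.2),(403.9,242.8,3,192.2))"
```

```text
[ 713.  -335.4] 128.0 res 555.6 px (np.int64(399), np.int64(162))
[ 521.8 -364.7] 177.1 res 30.4 px (np.int64(410), np.int64(234))
[ 512.8 -244.8] 162.7 res 24.9 px (np.int64(367), np.int64(238))
[510.  362.5] 158.6 res 35.2 px (np.int64(136), np.int64(241))
[ 419.1 -249.5] 7.6 res 34.3 px (np.int64(370), np.int64(274))
[405.  242.9] 12.1 res 67.9 px (np.int64(181), np.int64(280))
[ 391.4 -365.9] 17.5 res 45.4 px (np.int64(414), np.int64(284))
t 6.4 at [636.4 -24.4 210.5] psi 104.8 F [ 0.2 -0.2 -0.5] w 59.7 gf 0.0 q6 -0.47
[ 317.9 -157.    58.5] [ 0.003  0.008 -1.526]
[ 318.4 -158.   205.5] [ 0.003  0.008 -1.526]
```

>>> {"method": "play_rows", "body": {
  "deltas": [
    [[318,-157,20],[0,0,-1.526],0.4],
    [[318,-157,20],[0,0,-1.526],0.4],
    [[318,-157,20],[0,0,-1.526],0.4],
    [[318,-157,20],[0,0,-1.526],0.4],
    [[318,-157,20],[0,0,-1.526],0.4],
    [[318,-157,20],[0,0,-1.526],0.4],
    [[318,-157,20],[0,0,-1.526],0.4],
    [[318,-157,20],[0,0,-1.526],0.4],
    [[318,-157,20],[0,0,-1.526],0.4],
    [[318,-157,20],[0,0,-1.526],0.4],
    [[318,-157,20],[0,0,-1.526],0.4],
    [[318,-157,60],[0.003,0.008,-1.526],0.4],
    [[318,-157,100],[0.003,0.008,-1.526],0.4],
    [[318,-158,140],[0.003,0.008,-1.526],0.4],
    [[318,-158,150],[0.003,0.008,-1.526],0.4],
    [[318,-158,150],[0.003,0.008,-1.526],0.4],
    [[318,-158,150],[0.003,0.008,-1.526],0.4]
  ]
}}

```text
time: 8.1
ee_pos: [401.0, 243.1, 58.2]
eef_rot: [-0.003, -0.106, 0.994, 0.001]
contact_force: [-1.1, 0.6, -0.2]
grip_width: 0.698
grasp_force: 0.0
```

```bash
python3 -c "
from h import *
go((403.9,242.8,3,192.2))"
```

```text
t 8.1 at [401.  243.1  58.2] psi 192.2 F [-1.1  0.6 -0.2] w 60.7 gf 0.0 q6 -1.49
[-3.1 -1.1 55.2] [ 0.003 -0.006 -0.001]
```

>>> {"method": "play_rows", "body": {
  "deltas": [
    [[-3,-1,25],[0.003,-0.006,0],0.4],
    [[-3,-1,40],[0.003,-0.006,0],0.4],
    [[-3,-1,50],[0.003,-0.006,0],0.4],
    [[-3,-1,54],[0.003,-0.006,0],0.4],
    [[-3,-1,54],[0.003,-0.006,0],-0.4],
    [[-3,-1,54],[0.003,-0.006,0],-0.4],
    [[-3,-1,54],[0.003,-0.006,0],-0.4],
    [[-3,-1,54],[0.003,-0.006,0],-0.4],
    [[-3,-1,54],[0.003,-0.006,0],-0.4],
    [[-3,-1,54],[0.003,-0.006,0],-0.4],
    [[-3,-1,40],[0.003,-0.006,0],-0.4],
    [[-3,-1,0],[0.003,-0.006,0],-0.4],
    [[-3,-1,-40],[0.003,-0.006,0],-0.4],
    [[-3,-1,-80],[0.003,-0.006,0],-0.4],
    [[-3,-1,-110],[0.003,-0.006,0],-0.4],
    [[-3,-1,-110],[0.003,-0.006,0],-0.4]
  ],
  "squeeze": 30
}}

```text
time: 9.7
ee_pos: [406.7, 243.3, 171.2]
eef_rot: [0.004, -0.106, 0.994, 0.001]
contact_force: [-0.1, 0.1, -1.0]
grip_width: 0.453
grasp_force: 30.0
```

```bash
python3 -c "
from h import *
go((531.7,26,168,194.8),(531.7,26,85,194.8),(531.7,26,14,194.8))"
```

```text
t 9.7 at [406.7 243.3 171.2] psi 192.2 F [-0.1  0.1 -1. ] w 39.4 gf 30.0 q6 -1.48
[ -76.1 -238.9    3.5] [ 0.001  0.008 -0.045]
[ -75.5 -238.9   86.5] [ 0.001  0.008 -0.045]
[ -74.9 -239.   157.5] [ 0.001  0.008 -0.045]
```

>>> {"method": "play_rows", "body": {
  "deltas": [
    [[-20,-50,3],[0,0,0],-0.4],
    [[-35,-100,3],[0,0,-0.02],-0.4],
    [[-50,-150,3],[0,0,-0.03],-0.4],
    [[-65,-200,3],[0,0,-0.045],-0.4],
    [[-76,-230,3],[0.001,0.004,-0.045],-0.4],
    [[-76,-239,3],[0.001,0.004,-0.045],-0.4],
    [[-76,-239,30],[0.001,0.004,-0.045],-0.4],
    [[-76,-239,55],[0.001,0.004,-0.045],-0.4],
    [[-76,-239,65],[0.001,0.004,-0.045],-0.4],
    [[-76,-239,65],[0.001,0.004,-0.045],-0.4],
    [[-76,-239,65],[0.001,0.004,-0.045],-0.4],
    [[-76,-239,65],[0.001,0.004,-0.045],-0.4]
  ]
}}

```text
time: 10.9
ee_pos: [529.7, 25.1, 103.3]
eef_rot: [-0.002, -0.129, 0.992, -0.001]
contact_force: [-0.6, -0.4, -0.8]
grip_width: 0.451
grasp_force: 30.0
```

```bash
python3 -c "
from h import *
s=snap('scene')
im=crop(s,230,140,100,75,8)
cv2.imwrite('pics/p2.png',im)
go((531.7,26,80,194.8),(531.7,26,12.5,194.8))"
```

```text
t 10.95 at [529.8  25.1 103.4] psi 194.8 F [-0.5 -0.3 -0.6] w 39.5 gf 30.0 q6 -1.99
[-2.2  0.4 23.4] [-0.002 -0.003  0.   ]
[-2.4  0.5 90.9] [-0.002 -0.003  0.   ]
```

View pics/p2.png

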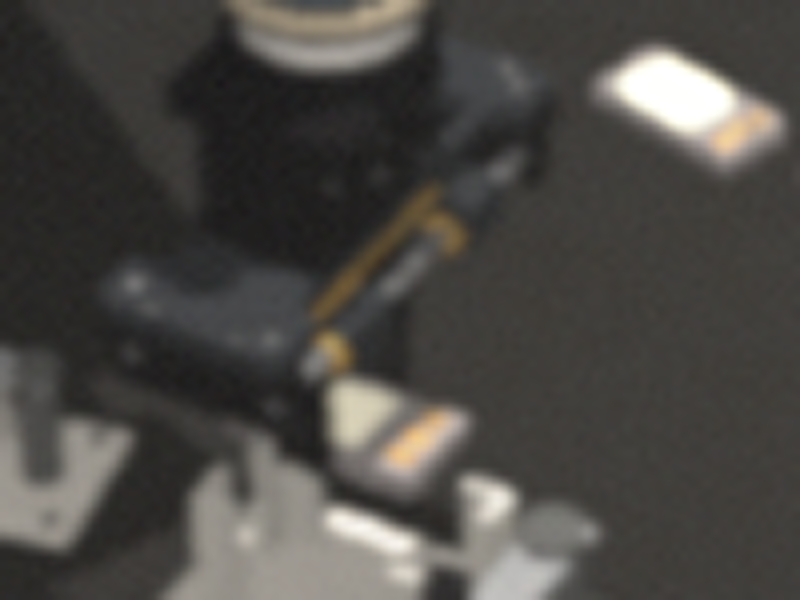

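The module is held level, label up, over the cassette, with uprights at crop (490,490) and (225,480). I'll check those two heights against the model.

```bash
python3 -c "
from h import *
s=load('scene');O=np.array([531.7,26]);a=np.radians(14.8)
u=np.array([[490,485],[222,478],[255,435],[560,525],[400,470]])/8+[229.5,139.5]
for z in (70,87,100): print(z,np.round((ray(s,u,z)[:,:2]-O)@rz(a)).tolist())
C=np.array([[x,y]for x in(40,-40)for y in(20,-20)])@rz(a).T+O-[2,1]
print(np.round((proj(s,np.c_[C,[112]*4])-[229.5,139.5])*8))
C=np.array([[x,y]for x in(50,-50)for y in(28,-28)])@rz(a).T+O
print(np.round((proj(s,np.c_[C,[70]*4])-[229.5,139.5])*8))
"
```

```text
70 [[43.0, 31.0], [-46.0, -15.0], [-49.0, 12.0], [76.0, 24.0], [9.0, 22.0]]
87 [[53.0, 14.0], [-35.0, -31.0], [-37.0, -5.0], [85.0, 8.0], [20.0, 5.0]]
100 [[60.0, 1.0], [-26.0, -43.0], [-29.0, -17.0], [92.0, -5.0], [28.0, -8.0]]
[[462. 412.]
 [406. 474.]
 [276. 343.]
 [217. 403.]]
[[503. 496.]
 [426. 585.]
 [274. 410.]
 [194. 494.]]
```

>>> {"method": "play_rows", "body": {
  "deltas": [
    [[-2,0.5,10],[-0.002,-0.003,0],-0.4],
    [[-2,0.5,20],[-0.002,-0.003,0],-0.4],
    [[-2,0.5,30],[-0.002,-0.003,0],-0.4],
    [[-2,0.5,38],[-0.002,-0.003,0],-0.4],
    [[-2,0.5,45],[-0.002,-0.003,0],-0.4],
    [[-2,0.5,45],[-0.002,-0.003,0],-0.4]
  ]
}}

```text
time: 11.55
ee_pos: [529.7, 25.9, 56.1]
eef_rot: [-0.002, -0.129, 0.992, 0.001]
contact_force: [-0.7, 0.7, -0.2]
grip_width: 0.454
grasp_force: 30.0
```

```bash
python3 -c "
from h import *
go((531.7,26,12.5,194.8))"
```

```text
t 11.55 at [529.7  25.9  56.1] psi 194.8 F [-0.7  0.7 -0.2] w 39.5 gf 30.0 q6 -1.99
[-2.2 -0.5 43.6] [ 0.002 -0.005 -0.   ]
```

>>> {"method": "play_rows", "body": {
  "deltas": [
    [[-1,0,10],[0,-0.003,0],-0.4],
    [[-2,0,20],[0,-0.003,0],-0.4],
    [[-2,0,30],[0,-0.003,0],-0.4],
    [[-2,0,36],[0,-0.003,0],-0.4],
    [[-2,0,40],[0,-0.003,0],-0.4],
    [[-2,0,42],[0,-0.003,0],-0.4],
    [[-2,0,42],[0,-0.003,0],-0.4],
    [[-2,0,42],[0,-0.003,0],-0.4]
  ]
}}

```text
time: 12.35
ee_pos: [532.7, 26.3, 15.6]
eef_rot: [0.001, -0.129, 0.992, 0.001]
contact_force: [0.5, -0.6, 0.1]
grip_width: 0.458
grasp_force: 30.0
```

```bash
python3 -c "
from h import *
go((531.7,26,12.5,194.8))"
```

```text
t 12.35 at [532.7  26.3  15.6] psi 194.8 F [ 0.5 -0.6  0.1] w 39.8 gf 30.0 q6 -1.99
[ 1.  -0.1  3.1] [ 0.001  0.001 -0.   ]
```

Now I'll lower in steps until contact, then release and rise.

>>> {"method": "play_rows", "body": {
  "deltas": [
    [[1,0,1],[0,0,0],-0.4],
    [[1,0,2],[0,0,0],-0.4],
    [[1,0,3],[0,0,0],-0.4],
    [[1,0,4],[0,0,0],-0.4],
    [[1,0,4],[0,0,0],-0.4]
  ]
}}

```text
time: 12.85
ee_pos: [531.5, 26.1, 12.1]
eef_rot: [0.001, -0.129, 0.992, 0.001]
contact_force: [-0.3, 0.4, 4.7]
grip_width: 0.454
grasp_force: 30.0
```

```bash
python3 -c "
from h import *
go((531.7,26,12.5,194.8))"
```

```text
t 12.85 at [531.5  26.1  12.1] psi 194.8 F [-0.3  0.4  4.7] w 39.5 gf 30.0 q6 -1.99
[-0.1 -0.1 -0.4] [0.001 0.001 0.   ]
```

>>> {"method": "play_rows", "body": {
  "deltas": [
    [[0,0,0],[0,0,0],0.3],
    [[0,0,0],[0,0,0],0.3],
    [[0,0,0],[0,0,0],0.3],
    [[0,0,0],[0,0,0],0.3],
    [[0,0,-20],[0,0,0],0.3],
    [[0,0,-60],[0,0,0],0.3],
    [[0,0,-110],[0,0,0],0.3],
    [[0,0,-150],[0,0,0],0.3],
    [[30,-50,-150],[0,0,0],0.3],
    [[60,-100,-150],[0,0,0],0.3],
    [[60,-100,-150],[0,0,0],0.3],
    [[60,-100,-150],[0,0,0],0.3]
  ]
}}

```text
time: 14.05
ee_pos: [498.4, -88.4, 161.4]
eef_rot: [0.0, -0.127, 0.992, 0.0]
contact_force: [-0.4, -0.9, -0.1]
grip_width: 0.652
grasp_force: 0.0
```

```bash
python3 -c "
from h import *
parts()
go((398,360.4,150,179.5),(398,360.4,3,179.5))"
```

```text
[832.  -80.1] 175.4 res 285.7 px (np.int64(302), np.int64(122))
[ 713.  -335.4] 128.0 res 556.6 px (np.int64(400), np.int64(162))
[ 521.8 -364.7] 177.1 res 30.4 px (np.int64(410), np.int64(234))
[510.  362.5] 158.6 res 35.2 px (np.int64(136), np.int64(241))
[ 391.4 -365.9] 17.5 res 44.7 px (np.int64(414), np.int64(284))
[398.9 360.5] 179.4 res 37.8 px (np.int64(135), np.int64(284))
t 14.1 at [498.6 -87.  161.2] psi 194.6 F [-0.1 -0.   0.4] w 56.7 gf 0.0 q6 -2.22
[-15.6 458.3  12. ] [0.002 0.001 0.264]
[-15.5 458.1 159. ] [0.002 0.001 0.264]
```

>>> {"method": "play_rows", "body": {
  "deltas": [
    [[-16,458,0],[0,0,0.264],0.4],
    [[-16,458,0],[0,0,0.264],0.4],
    [[-16,458,0],[0,0,0.264],0.4],
    [[-16,458,0],[0,0,0.264],0.4],
    [[-16,458,0],[0,0,0.264],0.4],
    [[-16,458,0],[0,0,0.264],0.4],
    [[-16,458,0],[0,0,0.264],0.4],
    [[-16,458,0],[0,0,0.264],0.4],
    [[-16,458,0],[0,0,0.264],0.4],
    [[-16,458,0],[0,0,0.264],0.4],
    [[-16,458,40],[0.002,0.001,0.264],0.4],
    [[-16,458,80],[0.002,0.001,0.264],0.4],
    [[-16,458,100],[0.002,0.001,0.264],0.4],
    [[-16,458,110],[0.002,0.001,0.264],0.4],
    [[-16,458,110],[0.002,0.001,0.264],0.4],
    [[-16,458,110],[0.002,0.001,0.264],0.4]
  ]
}}

```text
time: 15.7
ee_pos: [397.9, 361.3, 52.4]
eef_rot: [0.0, 0.003, 1.0, -0.0]
contact_force: [0.1, -0.1, -0.3]
grip_width: 0.702
grasp_force: 0.0
```

```bash
python3 -c "
from h import *
go((398.3,360.4,3.5,179.5))"
```

```text
t 15.7 at [397.9 361.3  52.4] psi 179.7 F [ 0.1 -0.1 -0.3] w 61.1 gf 0.0 q6 -1.03
[-0.3 -0.9 48.9] [-0.     0.001  0.003]
```

>>> {"method": "play_rows", "body": {
  "deltas": [
    [[0,-1,25],[0,0,0.003],0.4],
    [[0,-1,40],[0,0,0.003],0.4],
    [[0,-1,46],[0,0,0.003],0.4],
    [[0,-1,49],[0,0,0.003],0.4],
    [[0,-1,49],[0,0,0.003],-0.4],
    [[0,-1,49],[0,0,0.003],-0.4],
    [[0,-1,49],[0,0,0.003],-0.4],
    [[0,-1,49],[0,0,0.003],-0.4],
    [[0,-1,49],[0,0,0.003],-0.4],
    [[0,-1,49],[0,0,0.003],-0.4],
    [[0,-1,35],[0,0,0.003],-0.4],
    [[0,-1,0],[0,0,0.003],-0.4],
    [[0,-1,-40],[0,0,0.003],-0.4],
    [[0,-1,-80],[0,0,0.003],-0.4],
    [[0,-1,-110],[0,0,0.003],-0.4],
    [[0,-1,-110],[0,0,0.003],-0.4]
  ]
}}

```text
time: 17.3
ee_pos: [399.9, 361.6, 166.6]
eef_rot: [0.004, 0.004, 1.0, 0.002]
contact_force: [-0.1, 0.1, -0.5]
grip_width: 0.459
grasp_force: 30.0
```

```bash
python3 -c "
from h import *
go((531.7,26,168,194.8),(531.7,26,85,194.8))"
```

```text
t 17.3 at [399.9 361.6 166.6] psi 179.5 F [-0.1  0.1 -0.5] w 40.0 gf 30.0 q6 -1.03
[-134.7 -334.5   -1.8] [ 0.003  0.009 -0.267]
[-134.  -334.9   81.2] [ 0.003  0.009 -0.267]
```

>>> {"method": "play_rows", "body": {
  "deltas": [
    [[-20,-50,0],[0,0,-0.05],-0.4],
    [[-40,-100,0],[0,0,-0.1],-0.4],
    [[-60,-150,0],[0,0,-0.15],-0.4],
    [[-80,-200,0],[0,0,-0.2],-0.4],
    [[-100,-250,0],[0,0,-0.25],-0.4],
    [[-120,-300,0],[0,0,-0.267],-0.4],
    [[-130,-325,0],[0,0,-0.267],-0.4],
    [[-134,-334,0],[0,0,-0.267],-0.4],
    [[-134,-334,0],[0,0,-0.267],-0.4],
    [[-134,-334,25],[0,0,-0.267],-0.4],
    [[-134,-334,50],[0,0,-0.267],-0.4],
    [[-134,-334,60],[0,0,-0.267],-0.4],
    [[-134,-334,60],[0,0,-0.267],-0.4],
    [[-134,-334,60],[0,0,-0.267],-0.4]
  ]
}}

```text
time: 18.7
ee_pos: [528.4, 25.8, 102.3]
eef_rot: [-0.0, -0.129, 0.992, -0.0]
contact_force: [-0.5, 0.1, -0.1]
grip_width: 0.452
grasp_force: 30.0
```

```bash
python3 -c "
from h import *
go((531.7,26,25,194.8))"
```

```text
t 18.7 at [528.4  25.8 102.3] psi 194.9 F [-0.5  0.1 -0.1] w 39.3 gf 30.0 q6 -1.99
[-3.3 -0.6 77.3] [-0.    -0.001  0.001]
```

>>> {"method": "play_rows", "body": {
  "deltas": [
    [[-2,-0.5,15],[0,0,0],-0.4],
    [[-3,-0.5,30],[0,0,0],-0.4],
    [[-3,-0.5,45],[0,0,0],-0.4],
    [[-3,-0.5,58],[0,0,0],-0.4],
    [[-3,-0.5,68],[0,0,0],-0.4],
    [[-3,-0.5,73],[0,0,0],-0.4],
    [[-3,-0.5,74],[0,0,0],-0.4],
    [[-3,-0.5,74],[0,0,0],-0.4],
    [[-3,-0.5,74],[0,0,0],-0.4]
  ]
}}

```text
time: 19.6
ee_pos: [532.0, 25.0, 28.5]
eef_rot: [0.0, -0.129, 0.992, -0.0]
contact_force: [-0.5, 0.3, -1.0]
grip_width: 0.45
grasp_force: 30.0
```

```bash
python3 -c "
from h import *
go((531.7,26,24,194.8))"
```

```text
t 19.6 at [532.   25.   28.5] psi 194.8 F [-0.5  0.3 -1. ] w 39.2 gf 30.0 q6 -1.99
[0.  1.1 4.4] [-0.001  0.001 -0.   ]
```

>>> {"method": "play_rows", "body": {
  "deltas": [
    [[0,1,1],[0,0,0],-0.4],
    [[0,1,2],[0,0,0],-0.4],
    [[0,1,3],[0,0,0],-0.4],
    [[0,1,4],[0,0,0],-0.4],
    [[0,1,4.5],[0,0,0],-0.4],
    [[0,1,4.5],[0,0,0],-0.4]
  ]
}}

```text
time: 20.2
ee_pos: [531.3, 26.0, 23.5]
eef_rot: [-0.0, -0.129, 0.992, -0.0]
contact_force: [-0.0, -0.1, -0.0]
grip_width: 0.454
grasp_force: 30.0
```

>>> {"method": "play_rows", "body": {
  "deltas": [
    [[0,0,1],[0,0,0],-0.4],
    [[0,0,2],[0,0,0],-0.4],
    [[0,0,2],[0,0,0],-0.4]
  ]
}}

```text
time: 20.5
ee_pos: [531.3, 26.0, 23.4]
eef_rot: [0.0, -0.129, 0.992, -0.0]
contact_force: [-2.7, 0.4, 15.0]
grip_width: 0.456
grasp_force: 30.0
```

Contact at 23.4, as expected. Release, rise, clear aside and look.

>>> {"method": "play_rows", "body": {
  "deltas": [
    [[0,0,-1],[0,0,0],0.3],
    [[0,0,-1],[0,0,0],0.3],
    [[0,0,-1],[0,0,0],0.3],
    [[0,0,-1],[0,0,0],0.3],
    [[0,0,-20],[0,0,0],0.3],
    [[0,0,-60],[0,0,0],0.3],
    [[0,0,-110],[0,0,0],0.3],
    [[0,0,-140],[0,0,0],0.3],
    [[30,-50,-140],[0,0,0],0.3],
    [[60,-100,-140],[0,0,0],0.3],
    [[60,-130,-140],[0,0,0],0.3],
    [[60,-130,-140],[0,0,0],0.3]
  ]
}}

```text
time: 21.7
ee_pos: [507.9, -120.5, 162.0]
eef_rot: [0.001, -0.126, 0.992, -0.002]
contact_force: [-0.3, -0.2, -0.1]
grip_width: 0.65
grasp_force: 0.0
```

```bash
python3 -c "
from h import *
parts()
t=load('top'); cv2.imwrite('pics/p3.png',crop(t,110,175,200,120,4))
go((510,362.5,150,158.6))"
```

```text
[830.7 -78.1] 174.3 res 285.1 px (np.int64(302), np.int64(122))
[ 713.  -335.4] 128.0 res 555.6 px (np.int64(399), np.int64(162))
[630.3 269.8] 102.0 res 237.1 px (np.int64(176), np.int64(195))
[ 545.  -401.4] 178.4 res 51.9 px (np.int64(424), np.int64(226))
[520.  -59.6] 6.9 res 193.4 px (np.int64(297), np.int64(233))
[510.2 362.7] 158.1 res 34.6 px (np.int64(136), np.int64(241))
[ 391.7 -365.6] 15.5 res 41.7 px (np.int64(414), np.int64(284))
t 21.75 at [ 507.  -117.7  161.6] psi 194.5 F [-0.2  0.6 -0. ] w 56.4 gf 0.0 q6 -2.27
[-123.3  464.1   11. ] [-0.001  0.001  0.627]
```

View pics/p3.png

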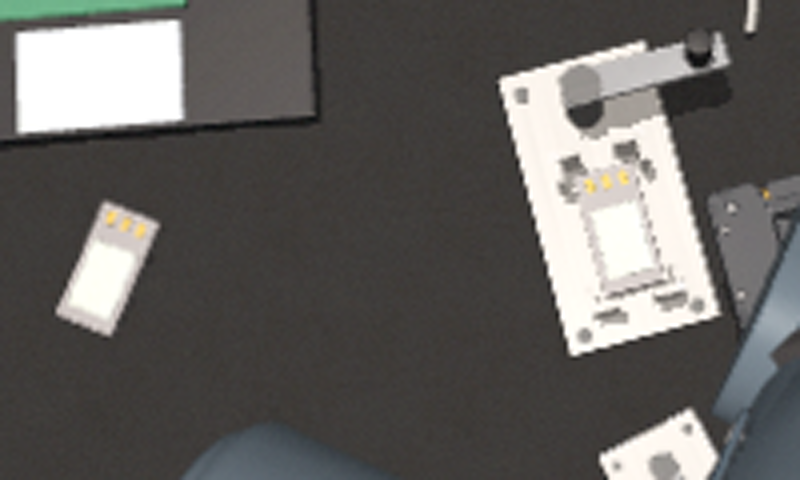

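The stack of two sits centred between the uprights, crop (628,235), with the bar open. Module m1 hasn't moved, crop (108,270). One thick spacer was knocked aside to (424,226). I'll fetch m1.

>>> {"method": "play_rows", "body": {
  "deltas": [
    [[-123,464,0],[0,0,0.63],0.4],
    [[-123,464,0],[0,0,0.63],0.4],
    [[-123,464,0],[0,0,0.63],0.4],
    [[-123,464,0],[0,0,0.63],0.4],
    [[-123,464,0],[0,0,0.63],0.4],
    [[-123,464,0],[0,0,0.63],0.4],
    [[-123,464,0],[0,0,0.63],0.4],
    [[-123,464,0],[0,0,0.63],0.4],
    [[-123,464,0],[0,0,0.63],0.4],
    [[-123,464,0],[0,0,0.63],0.4],
    [[-123,464,0],[0,0,0.63],0.4],
    [[-123,464,40],[0,0,0.63],0.4],
    [[-123,464,80],[0,0,0.63],0.4],
    [[-123,464,100],[0,0,0.63],0.4],
    [[-123,464,110],[0,0,0.63],0.4],
    [[-123,464,110],[0,0,0.63],0.4],
    [[-123,464,110],[0,0,0.63],0.4]
  ]
}}

```text
time: 23.45
ee_pos: [507.3, 365.4, 52.0]
eef_rot: [0.0, 0.185, 0.983, -0.0]
contact_force: [0.0, -0.1, 0.6]
grip_width: 0.699
grasp_force: 0.0
```

```bash
python3 -c "
from h import *
go((510.1,362.6,3.5,158.4))"
```

```text
t 23.45 at [507.3 365.4  52. ] psi 158.7 F [ 0.  -0.1  0.6] w 60.8 gf 0.0 q6 -0.75
[-3.6 -1.6 48.5] [0.    0.001 0.005]
```

>>> {"method": "play_rows", "body": {
  "deltas": [
    [[-3.5,-1.5,25],[0,0,0.005],0.4],
    [[-3.5,-1.5,40],[0,0,0.005],0.4],
    [[-3.5,-1.5,46],[0,0,0.005],0.4],
    [[-3.5,-1.5,48.5],[0,0,0.005],0.4],
    [[-3.5,-1.5,48.5],[0,0,0.005],-0.4],
    [[-3.5,-1.5,48.5],[0,0,0.005],-0.4],
    [[-3.5,-1.5,48.5],[0,0,0.005],-0.4],
    [[-3.5,-1.5,48.5],[0,0,0.005],-0.4],
    [[-3.5,-1.5,48.5],[0,0,0.005],-0.4],
    [[-3.5,-1.5,48.5],[0,0,0.005],-0.4],
    [[-3.5,-1.5,35],[0,0,0.005],-0.4],
    [[-3.5,-1.5,0],[0,0,0.005],-0.4],
    [[-3.5,-1.5,-40],[0,0,0.005],-0.4],
    [[-3.5,-1.5,-80],[0,0,0.005],-0.4],
    [[-3.5,-1.5,-110],[0,0,0.005],-0.4],
    [[-3.5,-1.5,-110],[0,0,0.005],-0.4],
    [[-3.5,-1.5,-110],[0,0,0.005],-0.4]
  ]
}}

```text
time: 25.15
ee_pos: [509.6, 362.4, 162.2]
eef_rot: [0.0, 0.187, 0.982, -0.0]
contact_force: [-0.1, -0.4, -1.1]
grip_width: 0.456
grasp_force: 30.0
```

```bash
python3 -c "
from h import *
go((531.7,26,168,194.8),(531.7,26,85,194.8))"
```

```text
t 25.15 at [509.6 362.4 162.2] psi 158.4 F [-0.1 -0.4 -1.1] w 39.7 gf 30.0 q6 -0.75
[-144.3 -304.7   -5.7] [-0.     0.001 -0.635]
[-144.3 -304.7   77.3] [-0.     0.001 -0.635]
```

>>> {"method": "play_rows", "body": {
  "deltas": [
    [[-20,-45,-5],[0,0,-0.1],-0.4],
    [[-41,-90,-5],[0,0,-0.2],-0.4],
    [[-62,-135,-5],[0,0,-0.3],-0.4],
    [[-83,-180,-5],[0,0,-0.4],-0.4],
    [[-104,-225,-5],[0,0,-0.5],-0.4],
    [[-125,-265,-5],[0,0,-0.6],-0.4],
    [[-138,-292,-5],[0,0,-0.635],-0.4],
    [[-144,-305,-5],[0,0,-0.635],-0.4],
    [[-144,-305,-5],[0,0,-0.635],-0.4],
    [[-144,-305,20],[0,0,-0.635],-0.4],
    [[-144,-305,45],[0,0,-0.635],-0.4],
    [[-144,-305,58],[0,0,-0.635],-0.4],
    [[-144,-305,58],[0,0,-0.635],-0.4],
    [[-144,-305,58],[0,0,-0.635],-0.4]
  ]
}}

```text
time: 26.55
ee_pos: [530.9, 27.4, 103.2]
eef_rot: [-0.001, -0.129, 0.992, -0.0]
contact_force: [0.3, 0.7, -1.2]
grip_width: 0.455
grasp_force: 30.0
```

```bash
python3 -c "
from h import *
go((531.7,26,36,194.8))"
```

```text
t 26.55 at [530.9  27.4 103.2] psi 194.9 F [ 0.3  0.7 -1.2] w 39.6 gf 30.0 q6 -1.99
[-0.5 -1.5 67.2] [ 0.    -0.002  0.001]
```

>>> {"method": "play_rows", "body": {
  "deltas": [
    [[0,-1,15],[0,0,0],-0.4],
    [[0,-1,30],[0,0,0],-0.4],
    [[0,-1,45],[0,0,0],-0.4],
    [[0,-1,55],[0,0,0],-0.4],
    [[0,-1,61],[0,0,0],-0.4],
    [[0,-1,63],[0,0,0],-0.4],
    [[0,-1,63],[0,0,0],-0.4],
    [[0,-1,63],[0,0,0],-0.4]
  ]
}}

```text
time: 27.35
ee_pos: [532.0, 24.8, 41.0]
eef_rot: [0.0, -0.129, 0.992, -0.001]
contact_force: [0.2, -0.6, -1.8]
grip_width: 0.457
grasp_force: 30.0
```

```bash
python3 -c "
from h import *
go((531.7,26,35.5,194.8))"
```

```text
t 27.35 at [532.   24.8  41. ] psi 194.8 F [ 0.2 -0.6 -1.8] w 39.8 gf 30.0 q6 -1.99
[0.  1.2 5.5] [-0.001  0.001 -0.   ]
```

>>> {"method": "play_rows", "body": {
  "deltas": [
    [[0,1,2],[0,0,0],-0.4],
    [[0,1,3],[0,0,0],-0.4],
    [[0,1,4],[0,0,0],-0.4],
    [[0,1,5],[0,0,0],-0.4],
    [[0,1,6],[0,0,0],-0.4],
    [[0,1,6],[0,0,0],-0.4]
  ]
}}

```text
time: 27.95
ee_pos: [531.4, 25.8, 35.4]
eef_rot: [-0.0, -0.129, 0.992, -0.0]
contact_force: [-1.2, -0.5, 6.1]
grip_width: 0.453
grasp_force: 30.0
```

>>> {"method": "play_rows", "body": {
  "deltas": [
    [[0,0,-1],[0,0,0],0.3],
    [[0,0,-1],[0,0,0],0.3],
    [[0,0,-1],[0,0,0],0.3],
    [[0,0,-1],[0,0,0],0.3],
    [[0,0,-20],[0,0,0],0.3],
    [[0,0,-60],[0,0,0],0.3],
    [[0,0,-100],[0,0,0],0.3],
    [[0,0,-130],[0,0,0],0.3],
    [[-10,50,-130],[0,0,0],0.3],
    [[-30,100,-130],[0,0,0.1],0.3],
    [[-30,130,-130],[0,0,0.1],0.3],
    [[-30,130,-130],[0,0,0.1],0.3]
  ]
}}

```text
time: 29.15
ee_pos: [525.7, 163.1, 164.3]
eef_rot: [-0.001, -0.082, 0.997, 0.0]
contact_force: [-0.9, 0.5, -0.5]
grip_width: 0.647
grasp_force: 0.0
```

```bash
python3 -c "
from h import *
parts()
t=load('top'); cv2.imwrite('pics/p4.png',crop(t,235,175,200,120,4))
go()"
```

```text
[830.7 -78.1] 174.3 res 286.1 px (np.int64(302), np.int64(122))
[ 713.  -335.4] 128.0 res 554.6 px (np.int64(399), np.int64(162))
[ 545.  -401.4] 178.4 res 51.9 px (np.int64(424), np.int64(226))
[ 512.8 -244.7] 162.8 res 24.2 px (np.int64(367), np.int64(238))
[ 419.1 -249.5] 7.6 res 34.3 px (np.int64(370), np.int64(274))
[ 391.7 -365.6] 15.5 res 41.9 px (np.int64(414), np.int64(284))
t 29.2 at [526.2 161.1 164.2] psi 189.3 F [ 0.7  0.1 -0.3] w 56.6 gf 0.0 q6 -1.64
```

View pics/p4.png

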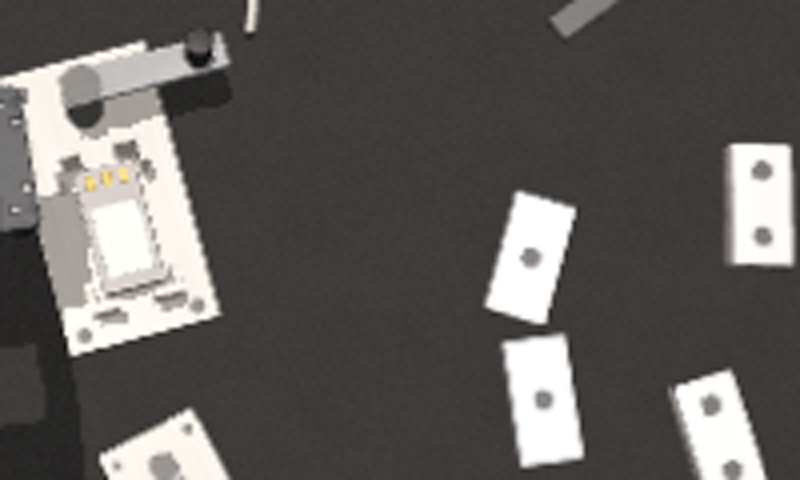

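The third module lies flat on the stack, crop (122,235). The thin spacer with one hole is at crop (531,258). The bar is open. I'll fetch that thin spacer.

```bash
python3 -c "
from h import *
go((512.8,-244.7,165,162.8))"
```

```text
t 29.2 at [526.2 161.1 164.2] psi 189.3 F [ 0.7  0.1 -0.3] w 56.6 gf 0.0 q6 -1.64
[  78.8 -398.3   -0.5] [-0.001 -0.001  0.463]
```

>>> {"method": "play_rows", "body": {
  "deltas": [
    [[79,-398,0],[0,0,0.463],0.4],
    [[79,-398,0],[0,0,0.463],0.4],
    [[79,-398,0],[0,0,0.463],0.4],
    [[79,-398,0],[0,0,0.463],0.4],
    [[79,-398,0],[0,0,0.463],0.4],
    [[79,-398,0],[0,0,0.463],0.4],
    [[79,-398,0],[0,0,0.463],0.4],
    [[79,-398,0],[0,0,0.463],0.4],
    [[79,-398,0],[0,0,0.463],0.4],
    [[79,-398,0],[0,0,0.463],0.4],
    [[79,-398,40],[0,0,0.463],0.4],
    [[79,-398,80],[0,0,0.463],0.4],
    [[79,-398,105],[0,0,0.463],0.4],
    [[79,-398,112],[0,0,0.463],0.4],
    [[79,-398,112],[0,0,0.463],0.4],
    [[79,-398,112],[0,0,0.463],0.4]
  ]
}}

```text
time: 30.8
ee_pos: [512.6, -246.1, 53.8]
eef_rot: [0.001, 0.151, 0.988, -0.001]
contact_force: [-0.0, -0.2, 0.5]
grip_width: 0.699
grasp_force: 0.0
```

```bash
python3 -c "
from h import *
go((512.8,-244.7,3.5,162.8))"
```

```text
t 30.8 at [ 512.6 -246.1   53.8] psi 162.6 F [-0.  -0.2  0.5] w 60.9 gf 0.0 q6 -1.91
[ 0.3  1.5 50.3] [-0.001  0.002 -0.004]
```

>>> {"method": "play_rows", "body": {
  "deltas": [
    [[0,1,25],[0,0,-0.004],0.4],
    [[0,1.5,40],[0,0,-0.004],0.4],
    [[0,1.5,48],[0,0,-0.004],0.4],
    [[0,1.5,50],[0,0,-0.004],0.4],
    [[0,1.5,50],[0,0,-0.004],-0.4],
    [[0,1.5,50],[0,0,-0.004],-0.4],
    [[0,1.5,50],[0,0,-0.004],-0.4],
    [[0,1.5,50],[0,0,-0.004],-0.4],
    [[0,1.5,50],[0,0,-0.004],-0.4],
    [[0,1.5,50],[0,0,-0.004],-0.4],
    [[0,1.5,35],[0,0,-0.004],-0.4],
    [[0,1.5,0],[0,0,-0.004],-0.4],
    [[0,1.5,-40],[0,0,-0.004],-0.4],
    [[0,1.5,-80],[0,0,-0.004],-0.4],
    [[0,1.5,-115],[0,0,-0.004],-0.4],
    [[0,1.5,-115],[0,0,-0.004],-0.4],
    [[0,1.5,-115],[0,0,-0.004],-0.4]
  ],
  "squeeze": 35
}}

```text
time: 32.5
ee_pos: [512.3, -244.8, 168.9]
eef_rot: [0.001, 0.15, 0.989, -0.001]
contact_force: [-0.5, 0.6, -1.2]
grip_width: 0.457
grasp_force: 35.0
```

```bash
python3 -c "
from h import *
go((531.7,26,168,194.8))"
```

```text
t 32.5 at [ 512.3 -244.8  168.9] psi 162.8 F [-0.5  0.6 -1.2] w 39.7 gf 35.0 q6 -1.91
[ 61.7 264.4   0.4] [-0.002  0.001 -0.559]
```

>>> {"method": "play_rows", "body": {
  "deltas": [
    [[10,45,0],[0,0,-0.1],-0.4],
    [[20,90,0],[0,0,-0.2],-0.4],
    [[31,135,0],[0,0,-0.3],-0.4],
    [[42,180,0],[0,0,-0.4],-0.4],
    [[52,225,0],[0,0,-0.5],-0.4],
    [[59,252,0],[0,0,-0.559],-0.4],
    [[62,264,0],[0,0,-0.559],-0.4],
    [[62,264,0],[0,0,-0.559],-0.4],
    [[62,264,25],[0,0,-0.559],-0.4],
    [[62,264,50],[0,0,-0.559],-0.4],
    [[62,264,60],[0,0,-0.559],-0.4],
    [[62,264,60],[0,0,-0.559],-0.4],
    [[62,264,60],[0,0,-0.559],-0.4]
  ]
}}

```text
time: 33.8
ee_pos: [531.7, 24.6, 107.7]
eef_rot: [-0.0, -0.128, 0.992, -0.0]
contact_force: [1.2, -0.2, -0.6]
grip_width: 0.453
grasp_force: 35.0
```

```bash
python3 -c "
from h import *
go((531.7,26,47.5,194.8))"
```

```text
t 33.8 at [531.7  24.6 107.7] psi 194.7 F [ 1.2 -0.2 -0.6] w 39.4 gf 35.0 q6 -1.99
[-0.4  1.4 60.2] [-0.001 -0.    -0.002]
```

>>> {"method": "play_rows", "body": {
  "deltas": [
    [[0,1,15],[0,0,0],-0.4],
    [[0,1,28],[0,0,0],-0.4],
    [[0,1,39],[0,0,0],-0.4],
    [[0,1,47],[0,0,0],-0.4],
    [[0,1,50],[0,0,0],-0.4],
    [[0,1,51.5],[0,0,0],-0.4],
    [[0,1,53],[0,0,0],-0.4],
    [[0,1,54.5],[0,0,0],-0.4],
    [[0,1,56],[0,0,0],-0.4],
    [[0,1,56],[0,0,0],-0.4]
  ]
}}

```text
time: 34.8
ee_pos: [531.0, 26.6, 51.5]
eef_rot: [-0.0, -0.129, 0.992, -0.0]
contact_force: [-0.2, 0.1, -1.4]
grip_width: 0.457
grasp_force: 35.0
```

```bash
python3 -c "
from h import *
go((531.7,26,47.5,194.8))"
```

```text
t 34.8 at [531.   26.6  51.5] psi 194.8 F [-0.2  0.1 -1.4] w 39.7 gf 35.0 q6 -1.99
[-0.5 -0.7  4. ] [-0.001 -0.    -0.   ]
```

Still free at 51.5, so all three modules are 12 mm. The plan is one thin spacer plus one thick.

>>> {"method": "play_rows", "body": {
  "deltas": [
    [[0,-0.5,1],[0,0,0],-0.4],
    [[0,-0.5,2],[0,0,0],-0.4],
    [[0,-0.5,3],[0,0,0],-0.4],
    [[0,-0.5,4],[0,0,0],-0.4],
    [[0,-0.5,4.5],[0,0,0],-0.4],
    [[0,-0.5,4.5],[0,0,0],-0.4]
  ]
}}

```text
time: 35.4
ee_pos: [531.2, 26.1, 47.3]
eef_rot: [-0.0, -0.129, 0.992, -0.0]
contact_force: [-0.5, -0.5, 3.3]
grip_width: 0.456
grasp_force: 35.0
```

>>> {"method": "play_rows", "body": {
  "deltas": [
    [[0,0,-0.5],[0,0,0],0.3],
    [[0,0,-0.5],[0,0,0],0.3],
    [[0,0,-0.5],[0,0,0],0.3],
    [[0,0,-0.5],[0,0,0],0.3],
    [[0,0,-20],[0,0,0],0.3],
    [[0,0,-60],[0,0,0],0.3],
    [[0,0,-100],[0,0,0],0.3],
    [[0,0,-120],[0,0,0],0.3],
    [[20,-50,-120],[0,0,0],0.3],
    [[40,-100,-120],[0,0,0],0.3],
    [[40,-100,-120],[0,0,0],0.3],
    [[40,-100,-120],[0,0,0],0.3]
  ]
}}

```text
time: 36.6
ee_pos: [517.9, -82.2, 167.1]
eef_rot: [-0.0, -0.127, 0.992, -0.0]
contact_force: [0.3, 0.7, -0.7]
grip_width: 0.649
grasp_force: 0.0
```

```bash
python3 -c "
from h import *
parts(18)
t=load('top'); cv2.imwrite('pics/p5.png',crop(t,235,175,200,120,4))
go((544,-399,165,178))"
```

```text
[830.3 -79.8] 173.0 res 278.7 px (np.int64(302), np.int64(122))
[ 689.4 -310.5] 133.1 res 521.6 px (np.int64(399), np.int64(162))
[629.7 269.6] 103.3 res 229.6 px (np.int64(175), np.int64(195))
[ 545.1 -401.3] 178.4 res 27.4 px (np.int64(424), np.int64(226))
[ 391.5 -365.3] 15.9 res 26.9 px (np.int64(414), np.int64(284))
t 36.65 at [517.7 -80.9 166.9] psi 194.7 F [0.2 0.3 0.4] w 56.7 gf 0.0 q6 -2.2
[  55.2 -314.4    1.9] [ 0.    -0.001  0.291]
```

View pics/p5.png

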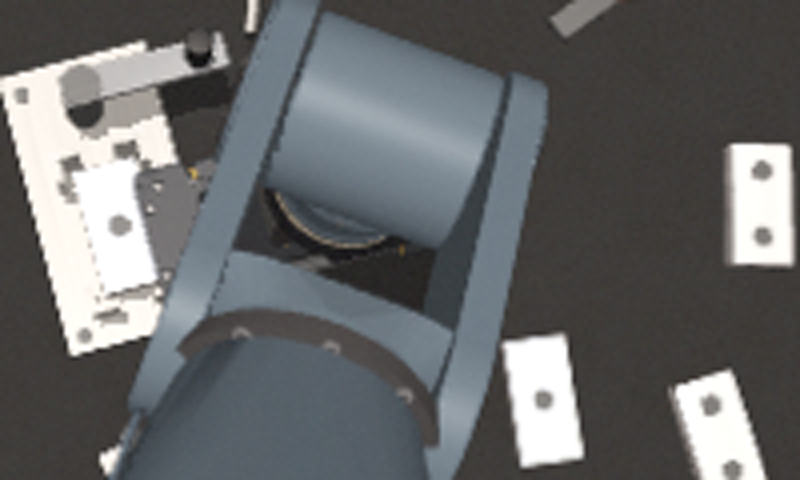

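The thin spacer is in place, crop (120,225). The thick spacer with two holes is at crop (762,203), or (545,-401). I'll fetch it.

>>> {"method": "play_rows", "body": {
  "deltas": [
    [[55,-317,0],[0,0,0.284],0.4],
    [[55,-317,0],[0,0,0.284],0.4],
    [[55,-317,0],[0,0,0.284],0.4],
    [[55,-317,0],[0,0,0.284],0.4],
    [[55,-317,0],[0,0,0.284],0.4],
    [[55,-317,0],[0,0,0.284],0.4],
    [[55,-317,0],[0,0,0.284],0.4],
    [[55,-317,0],[0,0,0.284],0.4],
    [[55,-317,40],[0,0,0.284],0.4],
    [[55,-317,80],[0,0,0.284],0.4],
    [[55,-317,105],[0,0,0.284],0.4],
    [[55,-317,115],[0,0,0.284],0.4],
    [[55,-317,115],[0,0,0.284],0.4],
    [[55,-317,115],[0,0,0.284],0.4]
  ]
}}

```text
time: 38.05
ee_pos: [547.0, -400.8, 53.5]
eef_rot: [0.001, 0.012, 1.0, -0.001]
contact_force: [1.0, -0.7, 0.0]
grip_width: 0.699
grasp_force: 0.0
```

```bash
python3 -c "
from h import *
go((545.1,-401.3,3.5,178.4))"
```

```text
t 38.05 at [ 547.  -400.8   53.5] psi 178.6 F [ 1.  -0.7  0. ] w 60.8 gf 0.0 q6 -2.34
[ 1.9 -0.5 50. ] [-0.002  0.001  0.003]
```

>>> {"method": "play_rows", "body": {
  "deltas": [
    [[1,-0.5,25],[0,0,0.003],0.4],
    [[2,-0.5,40],[0,0,0.003],0.4],
    [[2,-0.5,47],[0,0,0.003],0.4],
    [[2,-0.5,49],[0,0,0.003],0.4],
    [[2,-0.5,49],[0,0,0.003],-0.4],
    [[2,-0.5,49],[0,0,0.003],-0.4],
    [[2,-0.5,49],[0,0,0.003],-0.4],
    [[2,-0.5,49],[0,0,0.003],-0.4],
    [[2,-0.5,49],[0,0,0.003],-0.4],
    [[2,-0.5,49],[0,0,0.003],-0.4],
    [[2,-0.5,35],[0,0,0.003],-0.4],
    [[2,-0.5,0],[0,0,0.003],-0.4],
    [[2,-0.5,-40],[0,0,0.003],-0.4],
    [[2,-0.5,-80],[0,0,0.003],-0.4],
    [[2,-0.5,-115],[0,0,0.003],-0.4],
    [[2,-0.5,-115],[0,0,0.003],-0.4],
    [[2,-0.5,-115],[0,0,0.003],-0.4]
  ]
}}

```text
time: 39.75
ee_pos: [543.8, -401.9, 168.5]
eef_rot: [0.0, 0.014, 1.0, -0.001]
contact_force: [-0.4, 0.6, -2.3]
grip_width: 0.457
grasp_force: 35.0
```

```bash
python3 -c "
from h import *
go((531.7,26,168,194.8))"
```

```text
t 39.75 at [ 543.8 -401.9  168.5] psi 178.4 F [-0.4  0.6 -2.3] w 39.8 gf 35.0 q6 -2.34
[ 24.4 427.4  -0.5] [-0.002  0.001 -0.287]
```

>>> {"method": "play_rows", "body": {
  "deltas": [
    [[3,45,0],[0,0,-0.03],-0.4],
    [[5,90,0],[0,0,-0.06],-0.4],
    [[8,135,0],[0,0,-0.09],-0.4],
    [[11,180,0],[0,0,-0.12],-0.4],
    [[13,225,0],[0,0,-0.15],-0.4],
    [[15,270,0],[0,0,-0.18],-0.4],
    [[18,315,0],[0,0,-0.21],-0.4],
    [[21,360,0],[0,0,-0.25],-0.4],
    [[23,400,0],[0,0,-0.287],-0.4],
    [[24,420,0],[0,0,-0.287],-0.4],
    [[24.4,427,0],[0,0,-0.287],-0.4],
    [[24.4,427,0],[0,0,-0.287],-0.4],
    [[24.4,427,25],[0,0,-0.287],-0.4],
    [[24.4,427,50],[0,0,-0.287],-0.4],
    [[24.4,427,60],[0,0,-0.287],-0.4],
    [[24.4,427,60],[0,0,-0.287],-0.4],
    [[24.4,427,60],[0,0,-0.287],-0.4]
  ]
}}

```text
time: 41.45
ee_pos: [532.2, 24.9, 107.2]
eef_rot: [-0.0, -0.128, 0.992, -0.0]
contact_force: [0.2, 0.6, -1.3]
grip_width: 0.457
grasp_force: 35.0
```

```bash
python3 -c "
from h import *
go((531.7,26,60,194.8))"
```

```text
t 41.45 at [532.2  24.9 107.2] psi 194.7 F [ 0.2  0.6 -1.3] w 39.8 gf 35.0 q6 -1.99
[ 0.2  1.2 47.2] [-0.001 -0.    -0.001]
```

>>> {"method": "play_rows", "body": {
  "deltas": [
    [[0,1,15],[0,0,0],-0.4],
    [[0,1,28],[0,0,0],-0.4],
    [[0,1,37],[0,0,0],-0.4],
    [[0,1,41],[0,0,0],-0.4],
    [[0,1,43],[0,0,0],-0.4],
    [[0,1,44],[0,0,0],-0.4],
    [[0,1,44],[0,0,0],-0.4],
    [[0,1,44],[0,0,0],-0.4]
  ]
}}

```text
time: 42.25
ee_pos: [531.7, 26.7, 63.3]
eef_rot: [0.0, -0.129, 0.992, -0.0]
contact_force: [-0.9, 0.1, -2.3]
grip_width: 0.457
grasp_force: 35.0
```

```bash
python3 -c "
from h import *
go((531.7,26,59.5,194.8))"
```

```text
t 42.25 at [531.7  26.7  63.3] psi 194.8 F [-0.9  0.1 -2.3] w 39.8 gf 35.0 q6 -1.99
[ 0.2 -0.7  3.8] [-0.001  0.     0.   ]
```

>>> {"method": "play_rows", "body": {
  "deltas": [
    [[0,-0.5,1],[0,0,0],-0.4],
    [[0,-0.5,2],[0,0,0],-0.4],
    [[0,-0.5,3],[0,0,0],-0.4],
    [[0,-0.5,3.7],[0,0,0],-0.4],
    [[0,-0.5,3.7],[0,0,0],-0.4]
  ]
}}

```text
time: 42.75
ee_pos: [531.6, 26.2, 60.0]
eef_rot: [0.0, -0.129, 0.992, -0.0]
contact_force: [0.0, 0.1, 4.2]
grip_width: 0.456
grasp_force: 35.0
```

>>> {"method": "play_rows", "body": {
  "deltas": [
    [[0,0,-0.5],[0,0,0],0.3],
    [[0,0,-0.5],[0,0,0],0.3],
    [[0,0,-0.5],[0,0,0],0.3],
    [[0,0,-0.5],[0,0,0],0.3],
    [[0,0,-20],[0,0,0],0.3],
    [[0,0,-60],[0,0,0],0.3],
    [[0,0,-100],[0,0,0],0.3],
    [[0,0,-115],[0,0,0],0.3],
    [[-10,50,-115],[0,0,0.1],0.3],
    [[-30,100,-115],[0,0,0.2],0.3],
    [[-30,140,-115],[0,0,0.3],0.3],
    [[-30,140,-115],[0,0,0.3],0.3]
  ]
}}

```text
time: 43.95
ee_pos: [522.9, 174.1, 174.1]
eef_rot: [-0.001, 0.019, 1.0, 0.0]
contact_force: [-0.7, -0.9, 0.2]
grip_width: 0.65
grasp_force: 0.0
```

```bash
python3 -c "
from h import *
t=snap('top');s=snap('scene')
cv2.imwrite('pics/p6.png',np.hstack([crop(t,225,170,80,100,5),crop(s,245,180,80,100,5)]))
go((633,-24.5,170,104.8),(633,-24.5,97,104.8))"
```

```text
t 44.05 at [524.2 170.3 174. ] psi 177.8 F [ 0.8 -0.5  0.8] w 56.7 gf 0.0 q6 -1.42
[-116.1 -190.5    4.2] [-0.002  0.     1.274]
[-116.2 -190.4   77.2] [-0.002  0.     1.274]
```

View pics/p6.png

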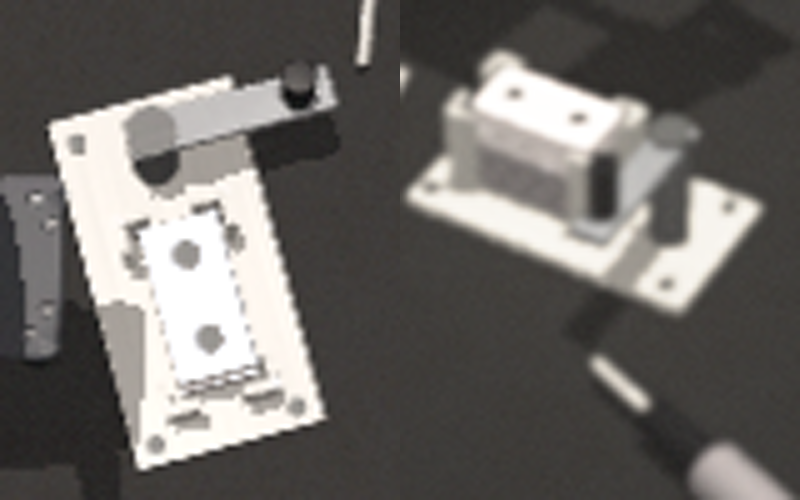

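Stack is level and centred in both views, with the thick plate on top at crop (195,295); the bar is still open. Next I'll grip the peg.

>>> {"method": "play_rows", "body": {
  "deltas": [
    [[-20,-32,0],[0,0,0.15],0.2],
    [[-40,-64,0],[0,0,0.3],0.2],
    [[-60,-96,0],[0,0,0.45],0.2],
    [[-80,-128,0],[0,0,0.6],0.2],
    [[-100,-160,0],[0,0,0.75],0.2],
    [[-116,-190,0],[0,0,0.9],0.2],
    [[-116,-190,0],[0,0,1.05],0.2],
    [[-116,-190,0],[0,0,1.2],0.2],
    [[-116,-190,0],[0,0,1.274],0.2],
    [[-116,-190,0],[0,0,1.274],0.2],
    [[-116,-190,0],[0,0,1.274],0.2],
    [[-116,-190,25],[0,0,1.274],0.2],
    [[-116,-190,50],[0,0,1.274],0.2],
    [[-116,-190,70],[0,0,1.274],0.2],
    [[-116,-190,76],[0,0,1.274],0.2],
    [[-116,-190,76],[0,0,1.274],-0.8],
    [[-116,-190,76],[0,0,1.274],-0.8],
    [[-116,-190,76],[0,0,1.274],-0.8],
    [[-116,-190,76],[0,0,1.274],-0.8],
    [[-116,-190,76],[0,0,1.274],-0.8]
  ],
  "squeeze": 8
}}

```text
time: 46.05
ee_pos: [633.2, -25.4, 99.2]
eef_rot: [0.001, 0.611, 0.791, -0.0]
contact_force: [0.6, 0.6, 0.6]
grip_width: 0.228
grasp_force: 0.0
```

```bash
python3 -c "
from h import *
O=np.array([531.7,26]);a=np.radians(14.8);pv=O+rz(a)@[85,0]
st=robot.get_state();p=st['ee_pos'][:2]-pv;print(np.linalg.norm(p),np.arctan2(p[1],p[0])-a+np.pi)
go(*[tuple(pv+75*np.array([np.cos(a+np.pi+t),np.sin(a+np.pi+t)]))+(97,np.degrees(a+t)) for t in np.linspace(1.47,0,15)])"
```

```text
75.6752606393791 1.5709133097444719
t 46.05 at [633.2 -25.4  99.2] psi 104.6 F [0.6 0.6 0.6] w 19.8 gf 0.0 q6 -0.47
[ 1.  -7.6  2.1] [0.001 0.001 0.098]
[  2.2 -15.3   2.1] [0.001 0.001 0.203]
[  4.2 -23.    2.1] [0.001 0.001 0.308]
[  7.  -30.3   2.1] [0.001 0.001 0.413]
[ 10.5 -37.4   2.1] [0.001 0.001 0.518]
[ 14.8 -44.    2.1] [0.001 0.001 0.623]
[ 19.7 -50.1   2.1] [0.001 0.001 0.728]
[ 25.2 -55.7   2.1] [0.001 0.001 0.833]
[ 31.3 -60.7   2.1] [0.001 0.001 0.938]
[ 37.9 -65.    2. ] [2.000e-03 1.000e-03 1.043e+00]
[ 44.9 -68.6   2. ] [2.000e-03 1.000e-03 1.148e+00]
[ 52.2 -71.5   2. ] [2.000e-03 1.000e-03 1.253e+00]
[ 59.8 -73.5   2. ] [2.000e-03 1.000e-03 1.358e+00]
[ 67.6 -74.8   2. ] [0.002 0.    1.463]
[ 75.4 -75.2   2. ] [0.002 0.    1.568]
```

>>> {"method": "play_rows", "body": {
  "deltas": [
    [[0,0,0],[0,0,0],-0.8],
    [[0,0,0],[0,0,0],-0.8],
    [[1,-7.6,1],[0,0,0.098],-0.8],
    [[2.2,-15.3,1],[0,0,0.203],-0.8],
    [[4.2,-23,1],[0,0,0.308],-0.8],
    [[7,-30.3,1],[0,0,0.413],-0.8],
    [[10.5,-37.4,1],[0,0,0.518],-0.8],
    [[14.8,-44,1],[0,0,0.623],-0.8],
    [[19.7,-50.1,1],[0,0,0.728],-0.8],
    [[25.2,-55.7,1],[0,0,0.833],-0.8],
    [[31.3,-60.7,1],[0,0,0.938],-0.8],
    [[37.9,-65,1],[0,0,1.043],-0.8],
    [[44.9,-68.6,1],[0,0,1.148],-0.8],
    [[52.2,-71.5,1],[0,0,1.253],-0.8],
    [[59.8,-73.5,1],[0,0,1.358],-0.8],
    [[67.6,-74.8,1],[0,0,1.463],-0.8],
    [[71.5,-75,1],[0,0,1.515],-0.8],
    [[75.4,-75.2,1],[0,0,1.568],-0.8],
    [[75.4,-75.2,1],[0,0,1.568],-0.8],
    [[75.4,-75.2,1],[0,0,1.568],-0.8]
  ]
}}

```text
time: 48.05
ee_pos: [540.2, 28.7, 98.6]
eef_rot: [0.0, 0.992, 0.129, -0.001]
contact_force: [-3.8, -0.4, 10.4]
grip_width: 0.202
grasp_force: 8.0
```

```bash
python3 -c "
from h import *
O=np.array([531.7,26]);a=np.radians(14.8);pv=O+rz(a)@[85,0]
st=robot.get_state();p=st['ee_pos'][:2]-pv;print(np.linalg.norm(p),np.arctan2(p[1],p[0])-a+np.pi)
go()"
```

```text
76.12006517086972 -0.005786397075442373
t 48.05 at [540.2  28.7  98.6] psi 14.8 F [-3.8 -0.4 10.4] w 17.6 gf 8.0 q6 1.16
```

>>> {"method": "play_rows", "body": {
  "deltas": [
    [[0,-1,-1],[0,0,0],-0.8],
    [[0,-1,-1],[0,0,0],-0.8],
    [[0,0,-1],[0,0,0],0.1],
    [[0,0,-1],[0,0,0],0.1],
    [[0,0,-1],[0,0,0],0.1],
    [[0,0,-1],[0,0,0],0.1],
    [[0,0,-20],[0,0,0],0.1],
    [[0,0,-60],[0,0,0],0.1],
    [[0,0,-100],[0,0,0],0.1],
    [[0,-50,-110],[0,0,0],0.1],
    [[0,-100,-110],[0,0,0],0.1],
    [[0,-150,-110],[0,0,0],0.1],
    [[0,-200,-110],[0,0,0],0.1],
    [[0,-200,-110],[0,0,0],0.1],
    [[0,-200,-110],[0,0,0],0.1]
  ]
}}

```text
time: 49.55
ee_pos: [489.4, 223.2, 207.0]
eef_rot: [0.001, 0.991, 0.13, -0.0]
contact_force: [-0.0, -0.3, -0.4]
grip_width: 0.548
grasp_force: 0.0
```

```bash
python3 -c "
from h import *
t=snap('top');s=snap('scene')
cv2.imwrite('pics/p7.png',np.hstack([crop(t,225,170,80,100,5),crop(s,245,180,80,100,5)]))
go()
peg=None"
```

```text
t 49.65 at [490.3 221.3 207. ] psi 14.7 F [-0.  -0.8 -0.1] w 47.4 gf 0.0 q6 1.53
```

View pics/p7.png

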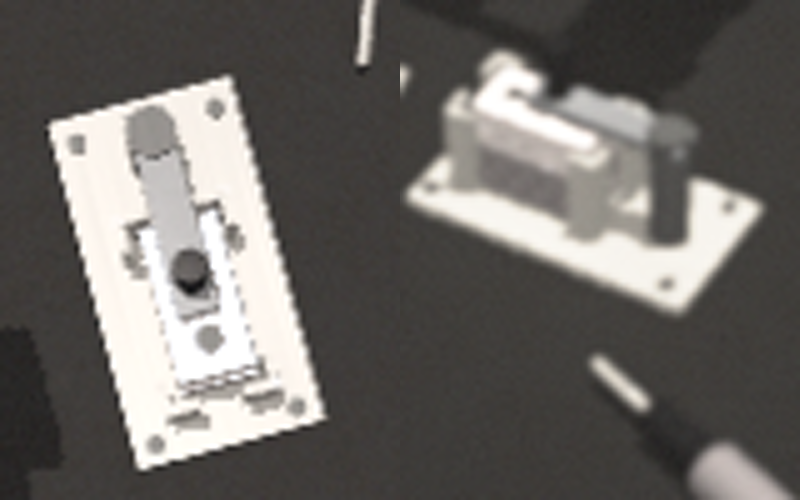

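The bar lies closed along the cassette axis over the stack, with the peg at crop (190,268). The robot is clear, so I'll hand in.

```bash
python3 -c "
from workcell import robot
print(robot.finish_job())"
```

```text
the job is handed in; nothing more can be done
None
```

The job is handed in, with no verdict returned: three 12 mm modules, one thin and one thick spacer are stacked to a nominal 66 mm, the bar is closed, and the two unneeded spacers are left on the bench.

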